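# Refit a strainer lid without cross-threading it

### The job

The screw lid of the pump's strainer pot has been laid on its neck crooked, with its thread caught on top of the neck's thread. Turn it backward (anticlockwise seen from above) by its wings until it drops over the start of the thread and lies level, then screw it forward (clockwise) until it is level, firmly hand-tight and fully home on the pot. Leave the other things on the bench where they are.

Things in the scene. Friction and masses are not known exactly. Their poses are not given: they have to be found in the camera images.
- lid_top (a point): Grey plastic screw lid of the strainer pot, loose, 0.3 to 0.55 kg: 156 mm across, plate 8 mm thick, fluted skirt 18 mm deep. The point is on the lid's axis at the plate's upper face (a dark dome, radius 46 mm, 9 mm high, covers it). z is the lid's axis, x runs through the two wings. At the start the lid is tilted 3 to 4 degrees, this point 13 to 16 mm above neck_top.
- lid: The same lid; origin on its axis, at the plate's underside, axes as lid_top. Single right-hand thread, 6 mm pitch, greased. Turned anticlockwise it slides up; on the way one side may drop 6 mm and leave it still crooked; then, between 20 and 245 degrees, it drops and lies level (tilt under 0.5 degrees), lid_top 13.5 mm above neck_top. Turned back over 100 degrees more, it is crooked again.
- wing_a (a point): Middle of the upright wing on the lid's +x side: a grey block on the plate, 40 mm long radially (46 to 86 mm from the lid's axis), 14 mm thick, ending 25 mm above the plate. The point is 66 mm from the axis, 12 mm above the plate's upper face; axes as lid_top. A sideways push near its outer end turns the lid with 1 to 8 N (jerkily); at the hard stop the force keeps rising, above 12 N.
- wing_b (a point): Middle of the like wing on the lid's -x side; axes as lid_top. From its level drop the lid screws down clockwise, 6 mm a turn, about one full turn (360 to 400 degrees), to a hard stop with lid_top 8 mm above neck_top. Turned clockwise while still crooked it cross-threads and jams askew before it is home.
- neck_top (a point): Centre of the rim of the pump's threaded neck (124 mm across, fixed, upright, rim 200 mm above the bench), under the lid. A rubber seal stands 2.2 mm proud of the rim and is springy (1.5 N at first touch, 8 N when pressed level with it). Where the thread starts on the neck is hidden and changes each time. z is up.
- pump: Dark grey pump, fixed; origin on the bench under the neck's axis, y along the pump to its motor, z up. The pot's flange under the lid is 168 mm across and 170 mm high. Outlet nut 150 mm along y, 80 mm across, 198 mm high; black terminal box 250 to 350 mm along y, 208 mm high; volute and motor lower than 190 mm. Inlet on the -y side, lower.
- spanner: Bystander, leave alone: steel spanner about 200 mm long lying on the bench; origin under its middle.
- grease: Bystander, leave alone: white jar, 68 mm across, 65 mm high; origin at the centre of its foot.
- tin: Bystander, leave alone: tin, 84 mm across, 100 mm high; origin at the centre of its foot.
- driver: Bystander, leave alone: screwdriver about 210 mm long lying on the bench; origin under its middle.
Things that resemble listed ones, but are neither listed nor needed, are in the scene too. Leave any pink or yellow look-alike of the lid alone.

How it is judged:
On the way:
1. the lid has dropped over the start of the thread and lies level on the neck, not yet screwed down (angle between lid_top's own z axis and vertical below 0.02 rad and horizontal distance between lid_top and neck_top below 0.006 m and z of lid_top in the frame of neck_top between 0.0105 and 0.0158 m), for 0.2 s.
At the end, for the whole second after the job is handed in: The lid is screwed home: within 1.2 mm of its hard stop on the neck, level within 1 degree, at rest; the four bystanders are within 30 mm of where they were (angle between lid_top's own z axis and vertical below 0.017 rad and horizontal distance between lid_top and neck_top below 0.006 m and z of lid_top in the frame of neck_top between 0.0065 and 0.0092 m and linear speed of lid below 0.02 m/s and distance of each of spanner, grease, tin, driver from where it was at the start of the episode below 0.03 m); the robot touches nothing.
It fails at once if a bystander was knocked about (distance of any of spanner, grease, tin, driver from where it was at the start of the episode above 0.03 m).
It also fails if it takes over 70 s, if anything falls off the work surface, if the arm or the gripper's body presses on something with over 40 N, if the wrist force passes 120 N, or if a joint passes its speed limit or range.

### The arm

A 7-joint arm with a two-finger parallel gripper is mounted at the origin on the work surface. World frame = base frame: x ahead of the robot, y to its left, z up, the work surface at z = 0. Lengths are in m, angles in rad, forces in N, time in s.
With the tool pointing down it reaches from about 0.4 to 0.875 m from the base axis. Payload 19.3 kg.
Tool frame: the origin (TCP) lies at the very end of the fingers, on their centre line; the grasp point (between the pads) lies 19 mm behind it; z points along the fingers, y is the direction in which the jaws open and shut (so a half turn about z gives the same grasp; the last joint's range is limited). The gripper opens to 85 mm and grips with 20 to 120 N. Pads are 22 mm wide; open, the fingers measure 114 mm over their backs; the gripper's body (76 mm by 85 mm) begins 54 mm behind the grasp point. The pads swing forward as they close: fully open they stand 13 mm farther back than shut.
Start: joints at [1.139, 0.521, -0.036, 1.599, 0.021, 1.021, -0.113], TCP at [0.221, -0.585, 0.231] pointing down, gripper open.
Joint ranges: [-2.91, 2.91], [-0.3, 2.13], [-1.5, 1.42], [0.17, 2.43], [-1.26, 4.41], [0.16, 1.93], [-2.52, 2.52]. Speed limits (rad/s): [1.89, 1.89, 2.39, 2.39, 3.01, 3.01, 3.01].

### API

Orientations are given as [roll, pitch, yaw] about the fixed x, y, z axes, in that order (R = Rz(yaw) Ry(pitch) Rx(roll)).
In Python, from workcell import bot gives the robot as it stands.
- The arm moves only by the tool apply_moves, never from a script. Its argument "commands" is a list of rows, each an object with "travel": the shift along the tool's x, y, z in m, a list of three; "twist": the turn, a rotation vector about the tool's x, y, z in degrees, a list of three; "claw": the finger opening in m, from 0 to 0.0854. A call has 1 to 10 rows; each row is the pose to reach, as a shift and turn from the pose commanded when the call began, along the tool's axes at that moment; what a row does not reach only later rows make up. A row lasts 1/10 s, in which the tool goes at most 50 mm and 8.59 degrees, less where a joint would pass 70% of its speed; a pose out of reach is approached as far as the arm can. A call with a gripper value outside its range is refused whole. The fingers move at their own pace and stop on an object; "force" is the grip in N (left out, the last holds). Time passes only in rows, so rows that repeat a pose let the fingers close. It gives the time, the measured TCP pose, the force and the opening at its end, in the units of the state.
- bot.observe(): the state, without advancing time (a new reading comes with each control period).
- bot.grab_frame(name): name is "side" or "top"; returns a dict with "frame" (420x560x3 uint8, blue, green, red), "fx", "fy", "cx", "cy" (pixels), "pose" (4x4, takes a point from camera to world coordinates). Camera axes: x right, y up, looking along -z (the intrinsics and any distortion apply to the point x, -y, -z); pixel columns grow to the right and rows downward; lengths in m; the calibration is good to about 2 mm. A picture is of the moment at which its call begins. There is no depth.
- bot.job_done(): hands the job in, once; it reports no verdict.
The state is a dict: "clock": time; "qpos": joint angles; "qd": joint speeds; "joint_efforts": joint torques, N m; "position": TCP position; "tool_rot": TCP orientation; "force": force on the tool from outside, world axes, zero at the start; "moment": the same for the moment, N m; "grip_width": finger opening in m.
Only numpy, scipy, OpenCV 4.12 (cv2) and the standard library are available. Lean on these libraries where they do the work, as an engineer would, in place of code of your own. Each camera call takes 0.05 s, during which the arm holds its last target.

## Working session

There is one attempt and no reset: what is moved stays moved. The work goes in short steps, Python scripts to look and compute and a tool call to move; the robot and the scene stay as the last step left them, time stands still between calls to the robot, and variables do not carry over. Pictures are saved under pics/ and viewed, and the job is handed in when it is done.

Besides the shell and the picture viewer there is one more tool, called as name(argument=value, ...), one argument or row to a line, values as JSON. apply_moves: Moves the arm, as the interface text tells. Its arguments: {"type":"object","properties":{"commands":{"type":"array"},"force":{"type":"number"}},"required":["commands"]}

```bash
ls; mkdir -p pics; cat > h.py <<'E'
import numpy as np, cv2, json
from workcell import bot
np.set_printoptions(precision=4,suppress=True)
def snap(name,fn):
    d=bot.grab_frame(name); cv2.imwrite('pics/'+fn+'.png',d['frame'])
    np.savez('pics/'+fn+'.npz',**{k:np.array(v) for k,v in d.items()})
    return d
def load(fn):
    z=np.load('pics/'+fn+'.npz',allow_pickle=True); return {k:(z[k] if z[k].ndim else z[k].item()) for k in z.files}
def ray(d,u,v):
    r=np.array([(u-d['cx'])/d['fx'],-(v-d['cy'])/d['fy'],-1.]); P=d['pose']
    w=P[:3,:3]@r; return P[:3,3],w/np.linalg.norm(w)
def onz(d,u,v,z):
    o,w=ray(d,u,v); return o+w*(z-o[2])/w[2]
def proj(d,p):
    P=np.linalg.inv(d['pose']); q=P[:3,:3]@np.array(p)+P[:3,3]
    return d['cx']+d['fx']*q[0]/-q[2], d['cy']-d['fy']*q[1]/-q[2]
def tri(d1,p1,d2,p2):
    o1,w1=ray(d1,*p1);o2,w2=ray(d2,*p2)
    A=np.c_[w1,-w2];s=np.linalg.lstsq(A,o2-o1,rcond=None)[0]
    a=o1+w1*s[0];b=o2+w2*s[1];return (a+b)/2,np.linalg.norm(a-b)
E
python3 - <<'E'
from h import *
for n in ('side','top'):
    d=snap(n,n+'0'); print(n,{k:d[k] for k in d if k!='frame'})
print(bot.observe())
E
```

```text
pics
side {'fx': 461.56478921570175, 'fy': 461.56478921570175, 'cx': 282.93143494466557, 'cy': 211.91833357676893, 'pose': array([[-0.9076,  0.2416, -0.3433,  0.2273],
       [-0.4194, -0.4835,  0.7684,  0.5751],
       [ 0.0197,  0.8413,  0.5402,  0.6999],
       [ 0.    ,  0.    ,  0.    ,  1.    ]])}
top {'fx': 486.0911069841482, 'fy': 486.0911069841482, 'cx': 283.4229073978844, 'cy': 209.37812230072103, 'pose': array([[ 0.0266,  0.992 , -0.1233,  0.4387],
       [-0.9996,  0.0247, -0.0168, -0.2011],
       [-0.0136,  0.1237,  0.9922,  1.2661],
       [ 0.    ,  0.    ,  0.    ,  1.    ]])}
{'clock': 0.1, 'qpos': array([ 1.1388,  0.522 , -0.0363,  1.6   ,  0.0212,  1.0211, -0.1128]), 'qd': array([-0.0008, -0.0018,  0.0007, -0.002 ,  0.0011, -0.0009,  0.0017]), 'joint_efforts': array([  0.0037, -92.8479,   1.9839, -37.0531,   0.0181,   0.0053,
         0.0001]), 'position': array([ 0.2211, -0.5843,  0.2308]), 'tool_rot': array([-3.1406,  0.0001,  0.3618]), 'force': array([0.0087, 0.2902, 0.2089]), 'moment': array([ 0.0271, -0.0032, -0.0046]), 'grip_width': 0.08530084169720022}
```

View pics/side0.png

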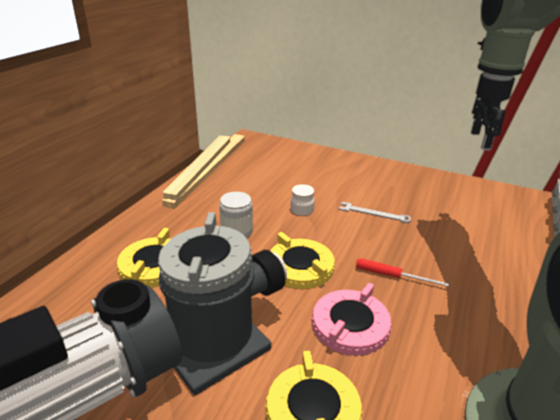

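View pics/top0.png

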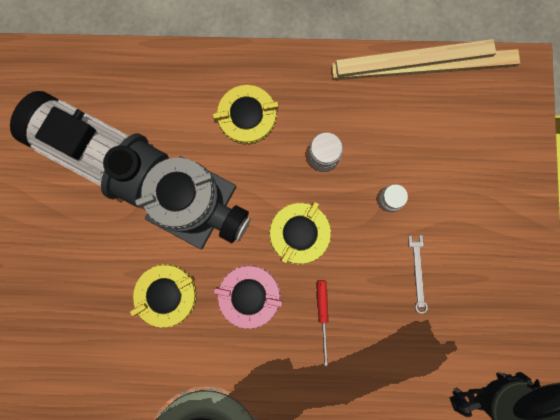

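Candidates for the lid: grey on the pump neck (side 205,255; top 178,193), yellow (side 152,260; 302,262; 313,402), pink (side 352,320). The grey one on the pump matches the description. I'll check it in a close crop.

```bash
python3 - <<'E'
from h import *
a=load('side0')['frame'][200:320,130:290]; b=load('top0')['frame'][140:250,110:260]
a=cv2.resize(a,(400,300),interpolation=cv2.INTER_CUBIC); b=cv2.resize(b,(400,293),interpolation=cv2.INTER_CUBIC); b=cv2.copyMakeBorder(b,0,7,0,0,cv2.BORDER_CONSTANT)
cv2.imwrite('pics/crop0.png',cv2.resize(np.hstack([a,b]),(800,300)))
E
```

```text
(no output)
```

View pics/crop0.png

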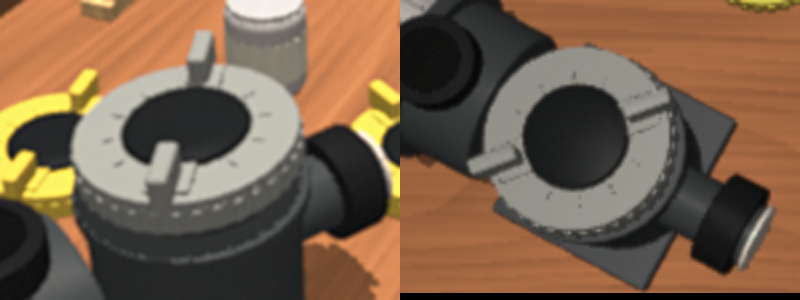

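The crop confirms the grey lid with two wings, on the pump neck. Now I'll measure.

```bash
python3 - <<'E'
from h import *
for n,box in (('side0',(150,205,265,300)),('top0',(130,150,230,240))):
    d=load(n); f=d['frame']; hsv=cv2.cvtColor(f,cv2.COLOR_BGR2HSV)
    m=((hsv[...,1]<60)&(hsv[...,2]>110)).astype(np.uint8)*255
    k=np.zeros_like(m); x0,y0,x1,y1=box; k[y0:y1,x0:x1]=m[y0:y1,x0:x1]
    cv2.imwrite('pics/m_%s.png'%n,cv2.resize(k[y0:y1,x0:x1],None,fx=4,fy=4,interpolation=0))
S=load('side0');T=load('top0')
# wing top centres by eye
for s,t in (((196,260),(144,201)),((211,214),(204,181))): print(tri(S,s,T,t))
# dome centre
print(tri(S,(130+187*.4,200+125*.4),T,(110+176*.375,140+136*.375)))
E
```

```text
(array([0.5778, 0.1145, 0.2449]), np.float64(0.0034999242901356106))
(array([ 0.6265, -0.0103,  0.2433]), np.float64(0.008167975415016387))
(array([0.6047, 0.0541, 0.2142]), np.float64(0.0010313182091241165))
```

```bash
python3 - <<'E'
import cv2,numpy as np
a=cv2.imread('pics/side0.png')[200:310,150:270];b=cv2.imread('pics/top0.png')[150:240,130:230]
a=cv2.resize(a,(480,440),interpolation=2);b=cv2.resize(b,(480,432),interpolation=2)
cv2.imwrite('pics/z_side.png',cv2.resize(a,(720,600),interpolation=2)) if 0 else None
c=np.hstack([cv2.resize(a,(400,367)),cv2.resize(b,(400,360))]) if 0 else None
ms=cv2.imread('pics/m_side0.png');mt=cv2.imread('pics/m_top0.png')
o=np.zeros((400,800,3),np.uint8);ms=cv2.resize(ms,(400,330));mt=cv2.resize(mt,(400,360));o[:330,:400]=ms;o[:360,400:]=mt
cv2.imwrite('pics/masks.png',o)
E
```

```text
(no output)
```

View pics/masks.png

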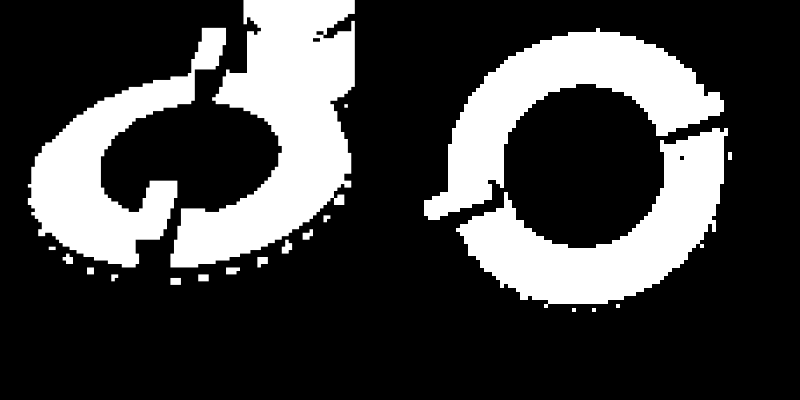

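```bash
python3 - <<'E'
from h import *
S=load('side0');T=load('top0')
print('outer ctr',onz(T,176.5,192,.2145))
# dome dark ellipse centre in top
f=T['frame'];g=f.max(2)
m=np.zeros_like(g);m[150:240,130:230]=((g<80)*255)[150:240,130:230]
for n,D,seed,lim in (('top',T,(176,190),None),('side',S,(205,250),None)):
    g=D['frame'].max(2);m=((g<90)*255).astype(np.uint8)
    m=cv2.morphologyEx(m,cv2.MORPH_OPEN,np.ones((5,5)))
    k,l,st,c=cv2.connectedComponentsWithStats(m,connectivity=4);i=l[seed[1],seed[0]]
    cs,_=cv2.findContours((l==i).astype(np.uint8),0,1);e=cv2.fitEllipse(max(cs,key=len));print(n,st[i],e,onz(D,*e[0],.2145))
# outlet nut and direction of pump y
print('nut',onz(T,121,161,.198),'lid rim pts',[onz(T,142,192,.2145),onz(T,211,192,.2145)])
E
```

```text
outer ctr [0.602  0.0525 0.2145]
top [ 156  172   40   39 1252] ((175.40261840820312, 190.98834228515625), (38.47746658325195, 39.58082580566406), 49.57994842529297) [0.6042 0.0551 0.2145]
side [ 179  234   51   31 1157] ((204.8849334716797, 249.3760528564453), (28.793529510498047, 51.066162109375), 83.84381866455078) [0.6059 0.0529 0.2145]
nut [0.6721 0.1857 0.198 ] lid rim pts [array([0.6001, 0.1286, 0.2145]), array([ 0.6039, -0.0234,  0.2145])]
```

Lid axis is about (0.604, 0.0535) and the wing axis about 111° in world. Plan: straddle the lid with the open fingers, centred on its axis, and turn both wings together. I'll raise the tool and go over the lid.

apply_moves(
  commands=[
    {"travel": [0, 0, -0.05], "twist": [0, 0, 0], "claw": 0.0854},
    {"travel": [0, 0, -0.1], "twist": [0, 0, 0], "claw": 0.0854},
    {"travel": [0.584, -0.461, -0.1], "twist": [0, 0, 40], "claw": 0.0854},
    {"travel": [0.584, -0.461, -0.1], "twist": [0, 0, 40], "claw": 0.0854},
    {"travel": [0.584, -0.461, -0.1], "twist": [0, 0, 40], "claw": 0.0854},
    {"travel": [0.584, -0.461, -0.1], "twist": [0, 0, 40], "claw": 0.0854},
    {"travel": [0.584, -0.461, -0.1], "twist": [0, 0, 40], "claw": 0.0854},
    {"travel": [0.584, -0.461, -0.1], "twist": [0, 0, 40], "claw": 0.0854},
    {"travel": [0.584, -0.461, -0.1], "twist": [0, 0, 40], "claw": 0.0854},
    {"travel": [0.584, -0.461, -0.1], "twist": [0, 0, 40], "claw": 0.0854},
  ],
)

```text
clock: 1.1
position: [0.4187, -0.2556, 0.3314]
tool_rot: [3.142, 0.0, -0.336]
force: [0.5, 0.4, -0.0]
grip_width: 0.0852
```

apply_moves(
  commands=[
    {"travel": [0.073, -0.353, 0], "twist": [0, 0, 0], "claw": 0.0854},
    {"travel": [0.073, -0.353, 0], "twist": [0, 0, 0], "claw": 0.0854},
    {"travel": [0.073, -0.353, 0], "twist": [0, 0, 0], "claw": 0.0854},
    {"travel": [0.073, -0.353, 0], "twist": [0, 0, 0], "claw": 0.0854},
    {"travel": [0.073, -0.353, 0], "twist": [0, 0, 0], "claw": 0.0854},
    {"travel": [0.073, -0.353, 0], "twist": [0, 0, 0], "claw": 0.0854},
    {"travel": [0.073, -0.353, 0], "twist": [0, 0, 0], "claw": 0.0854},
    {"travel": [0.073, -0.353, 0], "twist": [0, 0, 0], "claw": 0.0854},
    {"travel": [0.073, -0.353, 0], "twist": [0, 0, 0], "claw": 0.0854},
  ],
)

```text
clock: 2.0
position: [0.6038, 0.0537, 0.3304]
tool_rot: [-3.142, 0.001, -0.333]
force: [-0.1, -0.3, -0.1]
grip_width: 0.0859
```

```bash
cat >> h.py <<'E'
def st(target=None):
    o=bot.observe();p=o['position'];y=o['tool_rot'][2]
    print('t',round(o['clock'],2),'pos',p,'yaw',round(np.degrees(y),1),'rp',o['tool_rot'][:2],'q',o['qpos'],'F',o['force'],'M',o['moment'])
    if target is not None:
        from scipy.spatial.transform import Rotation as R
        print('tool shift',R.from_euler('xyz',o['tool_rot']).as_matrix().T@(np.array(target)-p))
def both(tag,sb=(110,170,310,320),tb=(100,110,260,250)):
    out=[]
    for n,b in (('side',sb),('top',tb)):
        f=snap(n,n+tag)['frame'][b[1]:b[3],b[0]:b[2]]
        h=400*f.shape[0]/f.shape[1];g=np.zeros((400,400,3),np.uint8);r=cv2.resize(f,(400,int(h)),interpolation=2);g[:r.shape[0]]=r[:400];out.append(g)
    cv2.imwrite('pics/b%s.png'%tag,np.hstack(out))
E
python3 -c "
from h import *
st((.604,.0535,.3314)); both('1')"
```

```text
t 2.0 pos [0.6038 0.0537 0.3304] yaw -19.1 rp [-3.1415  0.0015] q [-0.0088  0.4171 -0.2554  1.5131  0.108   1.2265 -2.1839] F [-0.0833 -0.312  -0.1064] M [-0.0494  0.0004 -0.031 ]
tool shift [ 0.0002  0.0001 -0.001 ]
```

View pics/b1.png

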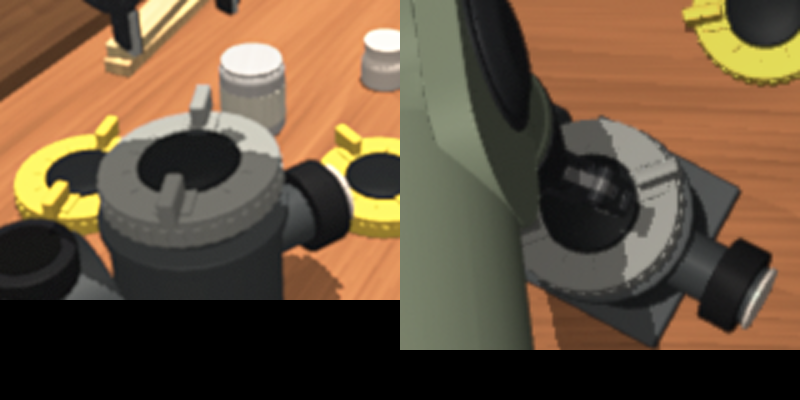

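Both wings are in view, the lid is still tilted, and the fingers are above it. Next I'll measure how low the open fingertips reach relative to the TCP.

```bash
python3 - <<'E'
from h import *
d=load('side1');o=bot.observe();c=o['position'];a=o['tool_rot'][2]
f=d['frame'].copy();x0,y0,s=130,100,5
g=cv2.resize(f[y0:y0+110,x0:x0+150],None,fx=s,fy=s,interpolation=2)
for sg,col in ((1,(0,255,0)),(-1,(0,255,255))):
  for dz in (0,.013,.026):
    p=c+sg*.05*np.array([np.sin(a),-np.cos(a),0])+[0,0,dz];u,v=proj(d,p);cv2.circle(g,(int((u-x0)*s),int((v-y0)*s)),4,col,1)
cv2.imwrite('pics/ft1.png',g)
E
```

```text
(no output)
```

View pics/ft1.png

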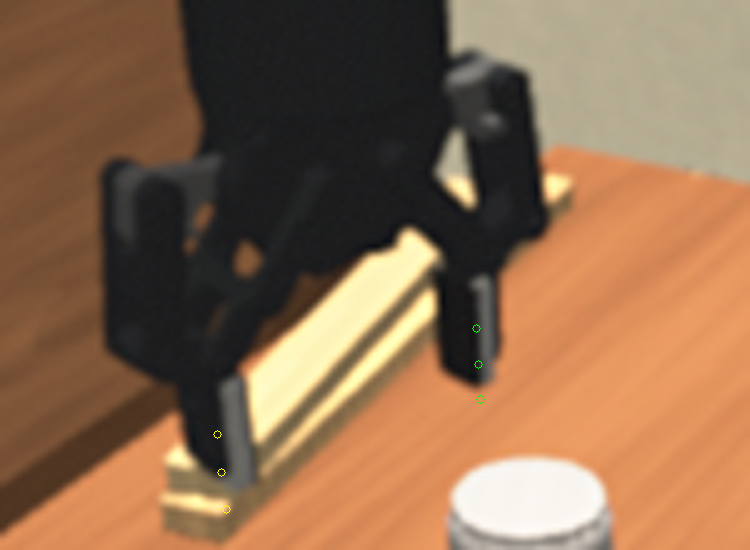

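Open fingertips stand about 11 mm behind the TCP. I'll lower to TCP z ≈ 0.216, which puts the tips about 12 mm above the plate and 13 mm below the wing tops.

apply_moves(
  commands=[
    {"travel": [0, 0, 0.04], "twist": [0, 0, 0], "claw": 0.0854},
    {"travel": [0, 0, 0.08], "twist": [0, 0, 0], "claw": 0.0854},
    {"travel": [0, 0, 0.105], "twist": [0, 0, 0], "claw": 0.0854},
    {"travel": [0, 0, 0.115], "twist": [0, 0, 0], "claw": 0.0854},
    {"travel": [0, 0, 0.115], "twist": [0, 0, 0], "claw": 0.0854},
  ],
)

```text
clock: 2.6
position: [0.6032, 0.0504, 0.2159]
tool_rot: [3.141, 0.001, -0.338]
force: [0.2, -0.3, 0.3]
grip_width: 0.0856
```

```bash
python3 -c "
from h import *
st((.604,.0535,.216)); both('2')"
```

```text
t 2.6 pos [0.6032 0.0504 0.2159] yaw -19.4 rp [3.1407 0.0011] q [-0.0107  0.5151 -0.2461  1.6605  0.1447  0.9853 -2.215 ] F [ 0.2114 -0.2601  0.348 ] M [ 0.0394  0.0228 -0.0172]
tool shift [-0.0002 -0.0032 -0.0001]
```

View pics/b2.png

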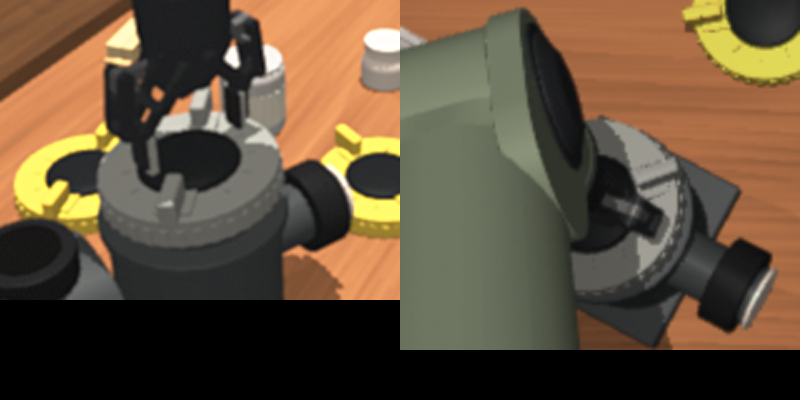

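The fingers straddle the dome, clear of the wings. Now I turn anticlockwise (negative twist).

apply_moves(
  commands=[
    {"travel": [0, -0.003, 0], "twist": [0, 0, -4], "claw": 0.0854},
    {"travel": [0, -0.003, 0], "twist": [0, 0, -8], "claw": 0.0854},
    {"travel": [0, -0.003, 0], "twist": [0, 0, -12], "claw": 0.0854},
    {"travel": [0, -0.003, 0], "twist": [0, 0, -16], "claw": 0.0854},
    {"travel": [0, -0.003, 0], "twist": [0, 0, -20], "claw": 0.0854},
    {"travel": [0, -0.003, 0], "twist": [0, 0, -24], "claw": 0.0854},
    {"travel": [0, -0.003, 0], "twist": [0, 0, -28], "claw": 0.0854},
    {"travel": [0, -0.003, 0], "twist": [0, 0, -32], "claw": 0.0854},
    {"travel": [0, -0.003, 0], "twist": [0, 0, -36], "claw": 0.0854},
    {"travel": [0, -0.003, 0], "twist": [0, 0, -40], "claw": 0.0854},
  ],
)

```text
clock: 3.7
position: [0.606, 0.0547, 0.2187]
tool_rot: [3.141, -0.004, 0.364]
force: [3.0, 2.3, 1.7]
grip_width: 0.0855
```

```bash
python3 -c "
from h import *
st((.604,.0535,.216)); both('3')"
```

```text
t 3.7 pos [0.606  0.0547 0.2187] yaw 20.9 rp [ 3.1409 -0.0043] q [ 0.0977  0.5322 -0.415   1.6474  0.2444  1.0091 -1.6029] F [3.0027 2.3221 1.6803] M [ 0.6611 -0.6717 -0.2223]
tool shift [-0.0024  0.0004  0.0027]
```

View pics/b3.png

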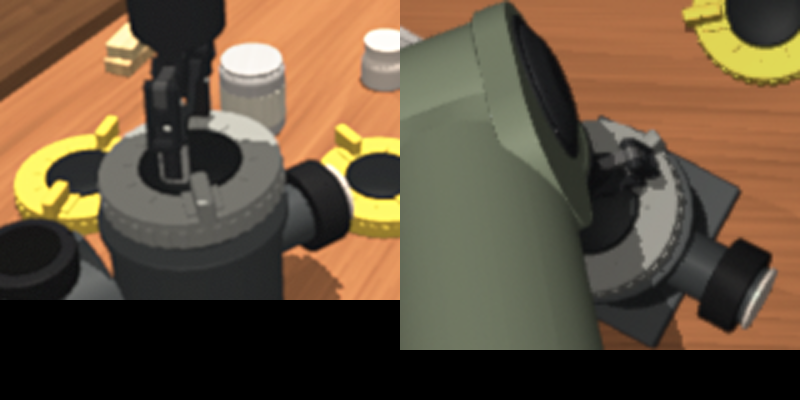

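The lid turned about 20° with 4 N. I'll continue, with a small recentring.

apply_moves(
  commands=[
    {"travel": [-0.001, 0, 0.001], "twist": [0, 0, -4], "claw": 0.0854},
    {"travel": [-0.002, 0, 0.002], "twist": [0, 0, -8], "claw": 0.0854},
    {"travel": [-0.002, 0, 0.002], "twist": [0, 0, -12], "claw": 0.0854},
    {"travel": [-0.002, 0, 0.002], "twist": [0, 0, -16], "claw": 0.0854},
    {"travel": [-0.002, 0, 0.002], "twist": [0, 0, -20], "claw": 0.0854},
    {"travel": [-0.002, 0, 0.002], "twist": [0, 0, -24], "claw": 0.0854},
    {"travel": [-0.002, 0, 0.002], "twist": [0, 0, -28], "claw": 0.0854},
    {"travel": [-0.002, 0, 0.002], "twist": [0, 0, -32], "claw": 0.0854},
    {"travel": [-0.002, 0, 0.002], "twist": [0, 0, -36], "claw": 0.0854},
    {"travel": [-0.002, 0, 0.002], "twist": [0, 0, -40], "claw": 0.0854},
  ],
)

```text
clock: 4.8
position: [0.6047, 0.0546, 0.2166]
tool_rot: [3.138, -0.004, 1.06]
force: [7.8, 5.9, 7.1]
grip_width: 0.0855
```

```bash
python3 -c "
from h import *
st((.604,.0535,.216)); both('4')"
```

```text
t 4.8 pos [0.6047 0.0546 0.2166] yaw 60.7 rp [ 3.1378 -0.004 ] q [ 0.2079  0.5599 -0.581   1.6481  0.3463  1.0325 -0.9922] F [7.779  5.8599 7.0938] M [ 1.2037 -1.3751 -0.6619]
tool shift [-0.0013 -0.0001  0.0006]
```

View pics/b4.png

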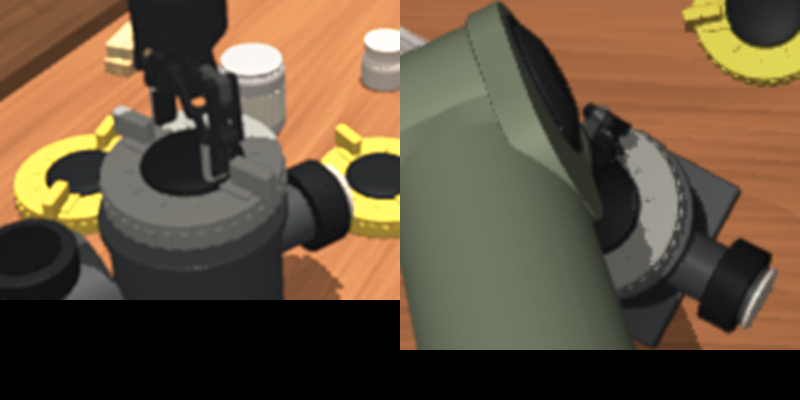

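The force is rising and mostly on one finger, so I'll lift 3 mm, shift to balance the couple, and continue in smaller amounts.

apply_moves(
  commands=[
    {"travel": [0.002, 0, -0.003], "twist": [0, 0, 0], "claw": 0.0854},
    {"travel": [0.003, 0, -0.004], "twist": [0, 0, -4], "claw": 0.0854},
    {"travel": [0.003, 0, -0.004], "twist": [0, 0, -8], "claw": 0.0854},
    {"travel": [0.003, 0, -0.004], "twist": [0, 0, -12], "claw": 0.0854},
    {"travel": [0.003, 0, -0.004], "twist": [0, 0, -16], "claw": 0.0854},
    {"travel": [0.003, 0, -0.004], "twist": [0, 0, -20], "claw": 0.0854},
  ],
)

```text
clock: 5.5
position: [0.6043, 0.056, 0.2192]
tool_rot: [3.141, 0.001, 1.409]
force: [0.0, -0.0, 2.0]
grip_width: 0.0854
```

```bash
python3 -c "
from h import *
st((.604,.0535,.216)); both('5')"
```

```text
t 5.5 pos [0.6043 0.056  0.2192] yaw 80.8 rp [3.141  0.0006] q [ 0.2564  0.5776 -0.6639  1.6388  0.3961  1.0633 -0.6857] F [ 0.0097 -0.0187  2.0295] M [ 0.0538 -0.0194 -0.147 ]
tool shift [-0.0025  0.0001  0.0032]
```

View pics/b5.png

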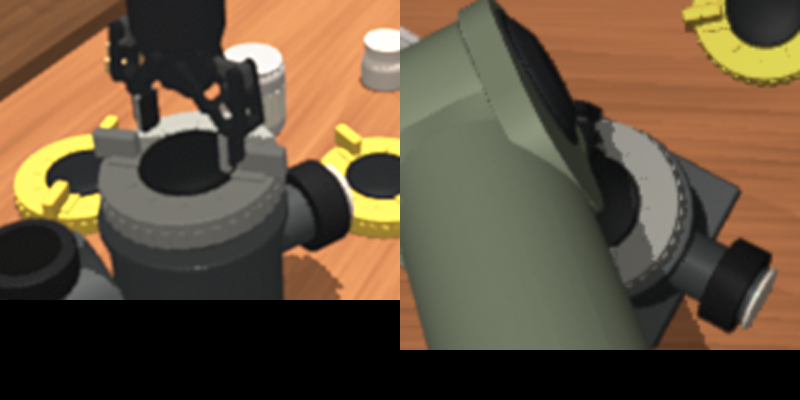

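```bash
cat >> h.py <<'E'
def cmp(tags,fn,b=(150,205,270,300)):
    g=[cv2.resize(load('side'+t)['frame'][b[1]:b[3],b[0]:b[2]],(400,int(400*(b[3]-b[1])/(b[2]-b[0]))),interpolation=2) for t in tags]
    g=[g[i:i+2] for i in range(0,len(g),2)]
    if len(g[-1])==1: g[-1].append(g[-1][0]*0)
    g=np.vstack([np.hstack(r) for r in g])
    cv2.imwrite('pics/'+fn+'.png',g[:600])
E
python3 -c "
from h import *
cmp(['1','5'],'c15')"
```

```text
(no output)
```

View pics/c15.png

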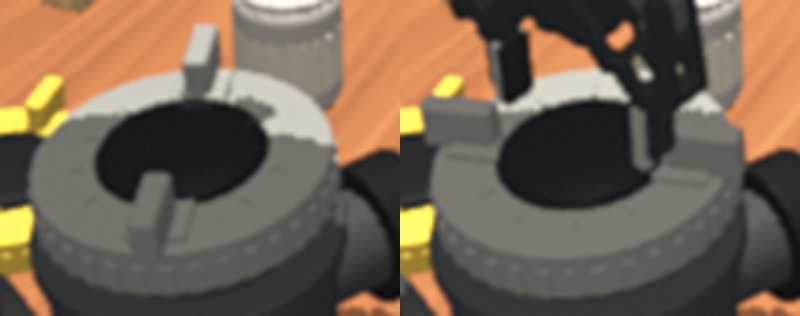

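```bash
cat >> h.py <<'E'
def ov(tags,fn,zs=(.2135,.1875),c=(.604,.0540),b=(145,200,275,300)):
    o=[]
    s=800/len(tags)/(b[2]-b[0]) if len(tags)>1 else 6
    for t in tags:
        d=load('side'+t);g=cv2.resize(d['frame'][b[1]:b[3],b[0]:b[2]],None,fx=s,fy=s,interpolation=2)
        for z,r in ((zs[0],.078),(zs[1],.078),(zs[0],.046)):
            for a in np.arange(0,360,7.5):
                a=np.radians(a);u,v=proj(d,(c[0]+r*np.cos(a),c[1]+r*np.sin(a),z));cv2.circle(g,(int((u+.5-b[0])*s),int((v+.5-b[1])*s)),1,(0,255,0) if r>.05 else (0,0,255),-1)
        o.append(g)
    cv2.imwrite('pics/'+fn+'.png',np.hstack(o))
E
python3 -c "
from h import *
ov(['1','5'],'o15')"
```

```text
(no output)
```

View pics/o15.png

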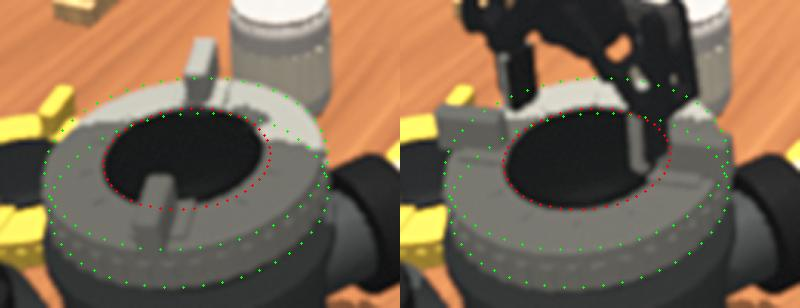

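```bash
python3 -c "
from h import *
ov(['1'],'o1');ov(['5'],'o5')"
```

```text
(no output)
```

View pics/o1.png

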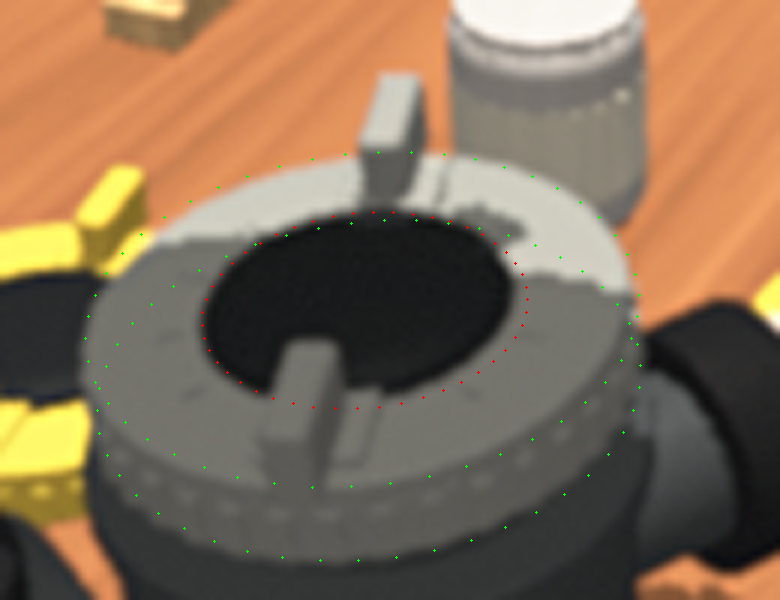

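View pics/o5.png

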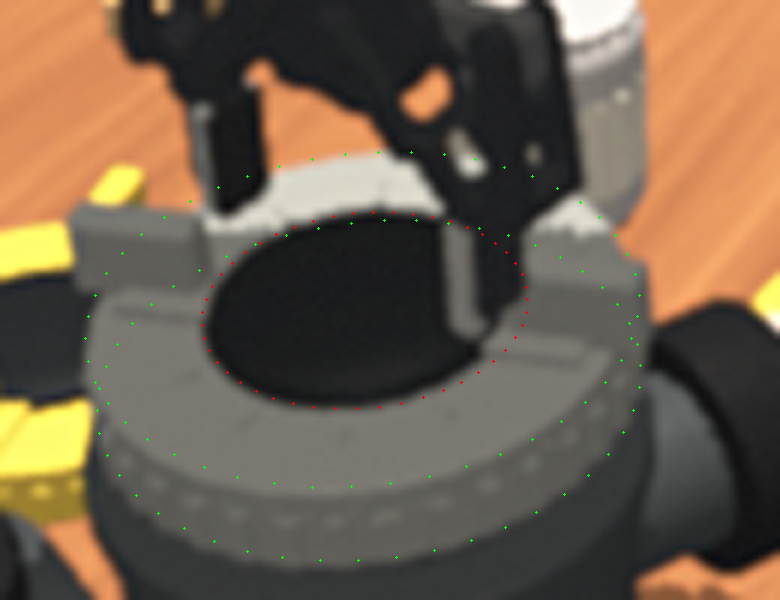

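The lateral force has gone and the dome now fits a level circle. I'll lift clear for an unobstructed look at the level.

apply_moves(
  commands=[
    {"travel": [0, 0, -0.04], "twist": [0, 0, 3], "claw": 0.0854},
    {"travel": [0, 0, -0.08], "twist": [0, 0, 6], "claw": 0.0854},
    {"travel": [0, 0, -0.09], "twist": [0, 0, 6], "claw": 0.0854},
  ],
)

```text
clock: 5.9
position: [0.6053, 0.0568, 0.3129]
tool_rot: [3.137, -0.002, 1.299]
force: [0.7, 0.3, -0.0]
grip_width: 0.0852
```

```bash
python3 -c "
from h import *
st((.604,.0535,.216)); both('6'); ov(['6'],'o6')
S=load('side6')
for n in ('0','1','6'):
    D=load('side'+n);g=D['frame'].max(2);m=((g<75)*255).astype(np.uint8)
    m=cv2.morphologyEx(m,cv2.MORPH_OPEN,np.ones((3,3)))
    k,l,s,c=cv2.connectedComponentsWithStats(m,connectivity=4);i=l[250,205]
    cs,_=cv2.findContours((l==i).astype(np.uint8),0,1);h=cv2.convexHull(max(cs,key=len));print(n,s[i],cv2.fitEllipse(h))
"
```

```text
t 5.9 pos [0.6053 0.0568 0.3129] yaw 74.4 rp [ 3.1368 -0.0018] q [ 0.2601  0.4865 -0.6699  1.5249  0.314   1.2345 -0.7279] F [ 0.6687  0.3144 -0.0411] M [-0.0119  0.0142 -0.0296]
tool shift [-0.0037 -0.0008  0.0969]
0 [ 179  235   51   30 1118] ((203.92308044433594, 250.7364501953125), (30.760940551757812, 51.15217971801758), 79.33686065673828)
1 [ 178  235   53   31 1193] ((203.94580078125, 250.88467407226562), (31.20958709716797, 52.710350036621094), 79.55638885498047)
6 [ 179  235   51   33 1307] ((204.22698974609375, 251.42196655273438), (32.13094711303711, 51.61757278442383), 80.01580810546875)
```

View pics/o6.png

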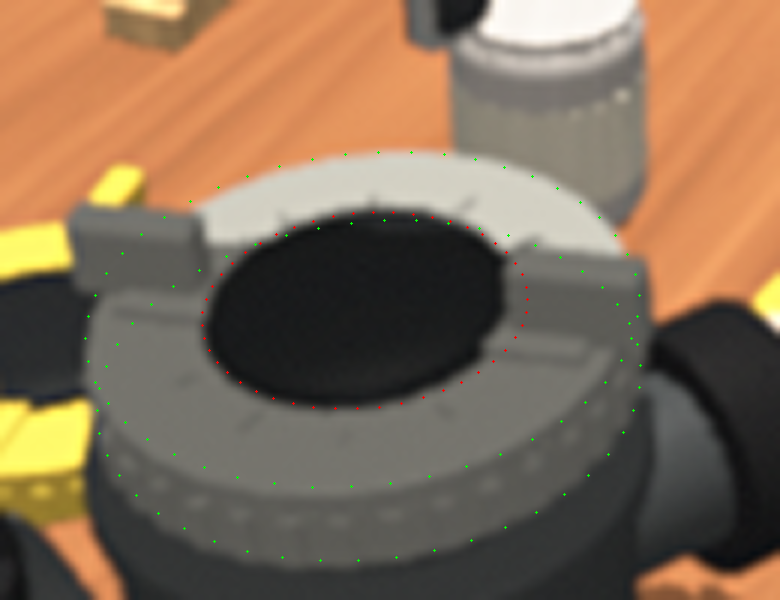

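```bash
cat > tilt.py <<'E'
from h import *
def cyl(d,u,v,c,r,near):
    o,w=ray(d,u,v);A=w[0]**2+w[1]**2;B=2*((o[0]-c[0])*w[0]+(o[1]-c[1])*w[1]);C=(o[0]-c[0])**2+(o[1]-c[1])**2-r*r
    D=B*B-4*A*C
    if D<0:return None
    s=(-B+(-1 if near else 1)*np.sqrt(D))/2/A;return o+s*w
def edges(tag,c=(.604,.054),show=False):
    d=load('side'+tag);f=cv2.GaussianBlur(d['frame'],(0,0),.7).astype(float)
    near=[];far=[]
    g=f.mean(2); wood=f[...,2]-f[...,0]
    for z,r,isn,out in ((.1875,.078,True,near),(.2135,.078,False,far)):
        for a in np.radians(np.arange(0,360,4)):
            p=np.array([c[0]+r*np.cos(a),c[1]+r*np.sin(a)])
            n=(d['pose'][:2,3]-c);n=n/np.linalg.norm(n);cs=np.dot([np.cos(a),np.sin(a)],n)
            if (isn and cs<.35) or (not isn and cs>-.3): continue
            u,v=proj(d,(p[0],p[1],z));ui=int(round(u))
            u0,v0=proj(d,(p[0],p[1],z-.02));
            vs=np.arange(v-7,v+7,.25);us=np.full_like(vs,u)
            ch=g if isn else wood
            pr=cv2.remap(ch.astype(np.float32),us.astype(np.float32)[None],vs.astype(np.float32)[None],1)[0]
            gr=-np.gradient(pr);k=np.argmax(gr)   # bright above->dark below ; wood above->grey below
            if gr[k]<1.5 or k in(0,len(vs)-1):continue
            q=cyl(d,u,vs[k],c,r,isn)
            if q is None:continue
            th=np.arctan2(q[1]-c[1],q[0]-c[0]);out.append((th,q[2]-z,vs[k]-v))
    return np.array(near),np.array(far)
def fit(tag,c=(.604,.054)):
    N,F=edges(tag,c)
    A=np.vstack([N,F]);M=np.c_[np.cos(A[:,0]),np.sin(A[:,0]),np.r_[np.ones(len(N)),np.zeros(len(F))],np.r_[np.zeros(len(N)),np.ones(len(F))]]
    M=np.c_[M[:,:2],np.ones(len(A))]
    w=np.ones(len(A))
    for _ in range(20):
        x=np.linalg.lstsq(M*w[:,None],A[:,1]*w,rcond=None)[0];e=A[:,1]-M@x;w=np.sqrt(1/(1+(e/.001)**2))
    print(tag,'n',len(N),len(F),'tilt deg x,y',np.degrees(x[:2]/.078),'mag',np.degrees(np.hypot(*x[:2])/.078),'dz',x[2]*1e3,'mad',np.median(abs(e))*1e3)
if __name__=='__main__':
    import sys
    for t in sys.argv[1:]: fit(t)
E
python3 tilt.py 0 1 3 4 5 6
python3 -c "
from tilt import *
for t in '16':
    N,F=edges(t);print(t,'near');print(np.c_[np.degrees(N[:,0]).round(),N[:,1]*1e3].T);print('far');print(np.c_[np.degrees(F[:,0]).round(),F[:,1]*1e3].T)"
```

```text
0 n 28 21 tilt deg x,y [-2.8438 -1.6929] mag 3.309532077609335 dz -0.021382062964139165 mad 0.7820318676042839
1 n 33 21 tilt deg x,y [-3.1999 -2.1303] mag 3.844134948298202 dz -0.022708998339042462 mad 0.8593342550922056
3 n 33 14 tilt deg x,y [-2.2679 -2.1538] mag 3.127653615208286 dz -0.09939026966723508 mad 0.7412276410530289
4 n 32 16 tilt deg x,y [ 0.7462 -2.1439] mag 2.270066513492429 dz -0.11823904071133481 mad 0.8598211720449536
5 n 33 16 tilt deg x,y [-1.9392 -2.0525] mag 2.8236871334425167 dz -0.918837116586354 mad 0.8089557317790329
6 n 34 20 tilt deg x,y [-1.956  -2.1459] mag 2.903587417891079 dz -0.8418700393141919 mad 0.7328218265773875
1 near
[[  59.       63.       67.       71.       75.       80.       84.
    88.       92.       96.      100.      104.      108.      112.
   116.      120.      124.      128.      132.      136.      140.
   144.      148.      152.      156.      160.      164.      168.
   172.      176.     -176.     -172.     -168.    ]
 [  -4.9156   -7.337    -5.1017   -6.1905   -4.823    -1.1771   -3.4801
    -2.8569   -3.3877   -2.7915   -1
[... 982 characters left out ...]
0146   -5.7449   -3.7026   -5.4295   -4.7255   -3.4801
    -5.1532   -2.8217   -2.7915   -4.431    -2.1937   -3.8172   -1.0818
    -2.694    -1.0716   -1.0678   -2.6649   -1.0623   -0.53     -1.0592
    -1.0584   -1.0581    0.5285   -0.529     1.0575    2.115     0.5297
     3.1748    1.5897   -1.0615    4.2264    2.1104   -2.1046]]
far
[[ -1.     -76.     -72.     -68.     -64.     -60.     -56.     -52.
  -48.     -44.     -40.     -36.     -32.     -28.     -24.     -20.
  -16.     -12.      -8.      -5.    ]
 [ 10.2221   0.       1.6959   1.1281   1.1247   1.1208  -0.5587  -0.
   -1.6611  -0.5502  -1.0939  -1.6299  -2.1573  -2.1391  -2.1194  -1.573
   -3.113   -0.5118   2.5208   5.4553]]
```

```bash
cat > tilt2.py <<'E'
from tilt import *
def fit2(tag,c=np.array((.604,.054))):
    N,F=edges(tag,c);A=np.vstack([N,F]);d=load('side'+tag)
    h=c-d['pose'][:2,3];R=np.linalg.norm(h);k=(d['pose'][2,3]-.2)/R;h/=R;p=np.array([-h[1],h[0]])
    n=np.c_[np.cos(A[:,0]),np.sin(A[:,0])];nh=n@h;npp=n@p
    ok=abs(nh)>.5;A,nh,npp=A[ok],nh[ok],npp[ok]
    M=np.c_[nh*.078,npp*.078,np.ones(len(A)),-k*npp/nh]
    w=np.ones(len(A))
    for _ in range(30):
        x=np.linalg.lstsq(M*w[:,None],A[:,1]*w,rcond=None)[0];e=A[:,1]-M@x;w=np.sqrt(1/(1+(e/.0008)**2))
    print(tag,len(A),'tilt along h %.2f perp %.2f deg'%tuple(np.degrees(x[:2])),'dz %.2f ep %.2f mad %.2f'%(x[2]*1e3,x[3]*1e3,np.median(abs(e))*1e3))
if __name__=='__main__':
    import sys
    for t in sys.argv[1:]: fit2(t)
E
python3 tilt2.py 0 1 2 3 4 5 6
```

```text
0 45 tilt along h -0.45 perp -3.63 deg dz -0.27 ep -1.31 mad 0.59
1 47 tilt along h -0.45 perp -3.43 deg dz -0.23 ep -1.12 mad 0.51
2 41 tilt along h -0.76 perp -4.05 deg dz -0.60 ep -0.28 mad 0.61
3 41 tilt along h 0.36 perp -3.30 deg dz -0.01 ep -0.05 mad 0.54
4 41 tilt along h 2.88 perp -3.23 deg dz 0.76 ep 3.50 mad 0.93
5 45 tilt along h 0.38 perp -1.62 deg dz -1.00 ep -1.48 mad 0.70
6 50 tilt along h 0.62 perp -3.02 deg dz -0.88 ep -0.28 mad 0.78
```

```bash
python3 - <<'E'
from h import *
f=load('side6')['frame']
a=cv2.resize(f[226:256,152:184],(400,375),interpolation=2);b=cv2.resize(f[236:266,224:256],(400,375),interpolation=2)
cv2.imwrite('pics/w6.png',np.hstack([a,b]))
E
```

```text
(no output)
```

View pics/w6.png

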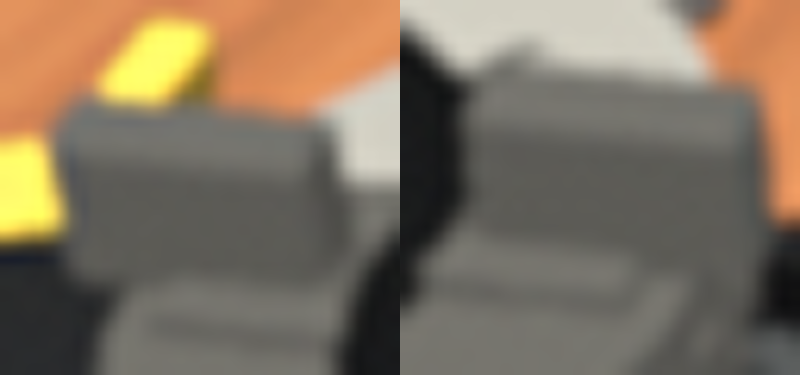

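```bash
python3 - <<'E'
from h import *
from scipy.optimize import least_squares
d=load('side6')
px=[(157.7,233.5),(177.7,235.1),(229.5,241.5),(252.1,242.9)]
S=[-86,-46,46,86]
def f(x,free=True):
    th,al,z=x[:3];c=np.array([.604,.054])+ (x[3:5] if len(x)>3 else 0)
    u=np.array([np.cos(th),np.sin(th)]);q=np.array([-u[1],u[0]])
    r=[]
    for s,p in zip(S,px):
        s/=1e3;P=np.r_[c+u*s*np.cos(al)+q*off,z+s*np.sin(al)];r+=list(np.array(proj(d,P))-p)
    if len(x)>3:r+=list(x[3:5]/.001)
    return np.array(r)
for off in (.007,-.007):
  for th0 in (-2.8,-2.5):
    for n in (3,5):
      s=least_squares(f,[th0,0,.2385,0,0][:n]);print(off,np.degrees(s.x[:2]),s.x[2:],'cost',s.cost,s.fun[:8])
h=np.array([.604,.054])-d['pose'][:2,3];print('h az',np.degrees(np.arctan2(h[1],h[0])))
E
```

```text
0.007 [-164.0306    0.5196] [0.2347] cost 11.368474936277629 [-0.0335 -0.3167  2.2039  0.3515  2.618  -0.723   3.1968  0.2412]
0.007 [-166.5416    2.3164] [0.2349 0.0019 0.0013] cost 5.790875838792504 [-0.1395 -0.2473  1.524   0.3963  1.0439 -0.6888  1.432   0.2919]
0.007 [-164.0306    0.5196] [0.2347] cost 11.368474936241705 [-0.0335 -0.3167  2.2039  0.3515  2.618  -0.723   3.1968  0.2412]
0.007 [-166.5416    2.3164] [0.2349 0.0019 0.0013] cost 5.7908758388036725 [-0.1395 -0.2473  1.524   0.3963  1.0439 -0.6888  1.432   0.2919]
-0.007 [-170.0842    4.9816] [0.2443] cost 2.257117252014466 [-1.3031 -0.0505 -0.1593  0.5435 -1.1959 -0.5892 -0.744   0.4027]
-0.007 [-170.1352    4.9684] [ 0.2443 -0.0007 -0.0005] cost 1.3846912746641005 [-0.7843 -0.1299  0.3527  0.4787 -0.6957 -0.6183 -0.2468  0.3901]
-0.007 [-170.0842    4.9816] [0.2443] cost 2.2571172520143667 [-1.3031 -0.0505 -0.1593  0.5435 -1.1959 -0.5892 -0.744   0.4027]
-0.007 [-170.1352    4.9684] [ 0.2443 -0.0007 -0.0005] cost 1.3846912746641575 [-0.7843 -0.1299  0.3527  0.4787 -0.6957 -0.6183 -0.2468  0.3901]
h az -54.137392817444834
```

The level is ambiguous from one view. I'll swing the arm aside so both cameras see the lid unobstructed.

apply_moves(
  commands=[
    {"travel": [-0.36, 0, 0], "twist": [0, 0, 0], "claw": 0.0854},
    {"travel": [-0.36, 0, 0], "twist": [0, 0, 0], "claw": 0.0854},
    {"travel": [-0.36, 0, 0], "twist": [0, 0, 0], "claw": 0.0854},
    {"travel": [-0.36, 0, 0], "twist": [0, 0, 0], "claw": 0.0854},
    {"travel": [-0.36, 0, 0], "twist": [0, 0, 0], "claw": 0.0854},
    {"travel": [-0.36, 0, 0], "twist": [0, 0, 0], "claw": 0.0854},
    {"travel": [-0.36, 0, 0], "twist": [0, 0, 0], "claw": 0.0854},
    {"travel": [-0.36, 0, 0], "twist": [0, 0, 0], "claw": 0.0854},
  ],
)

```text
clock: 6.8
position: [0.5063, -0.297, 0.3066]
tool_rot: [-3.139, 0.002, 1.295]
force: [0.5, -0.2, -0.5]
grip_width: 0.0854
```

```bash
python3 - <<'E'
from h import *
st(); both('7')
for n,b in (('side',(145,200,275,300)),('top',(125,140,230,240))):
  for t in ('0','7'):
    f=load(n+t)['frame'][b[1]:b[3],b[0]:b[2]];cv2.imwrite('pics/big_%s%s.png'%(n,t),cv2.resize(f,None,fx=6,fy=6,interpolation=2))
E
python3 tilt2.py 7
```

```text
t 6.8 pos [ 0.5063 -0.297   0.3066] yaw 74.2 rp [-3.1387  0.0017] q [ 0.8469  0.4438 -0.5961  1.586   0.2639  1.1958 -0.0775] F [ 0.495  -0.2435 -0.4811] M [ 0.0812 -0.0589  0.0364]
7 43 tilt along h 0.46 perp -3.31 deg dz -0.65 ep -0.64 mad 0.74
```

View pics/big_side7.png

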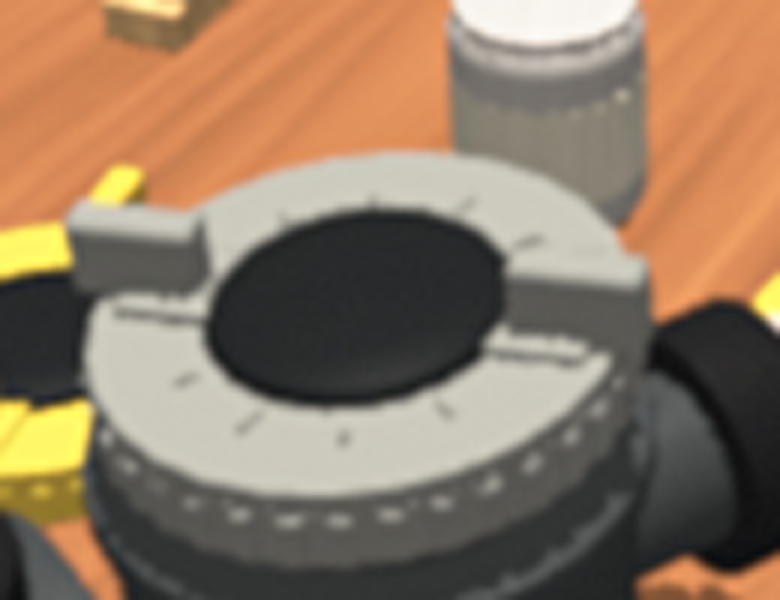

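View pics/big_top7.png

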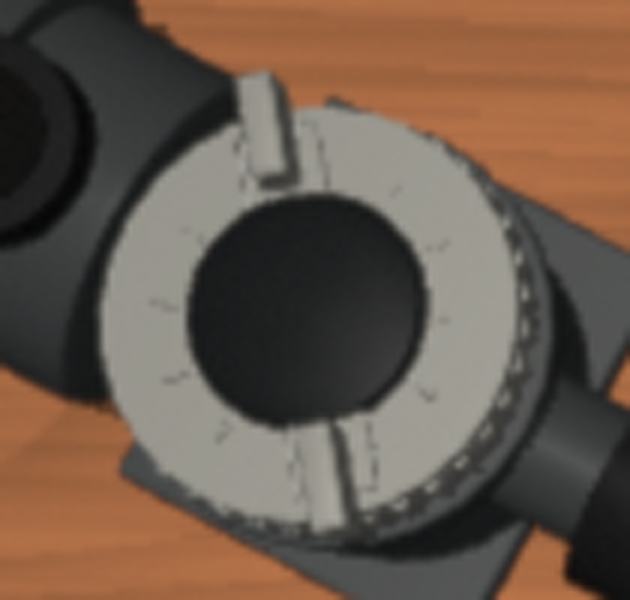

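View pics/big_side0.png

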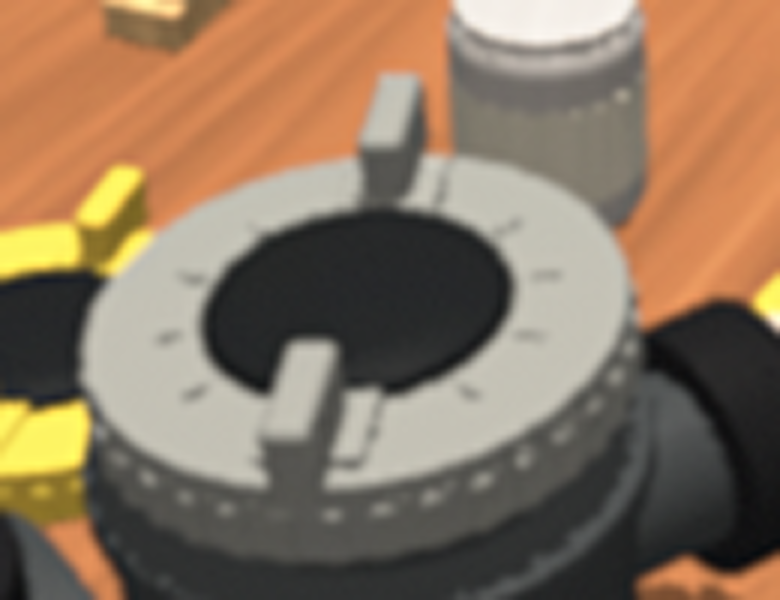

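View pics/big_top0.png

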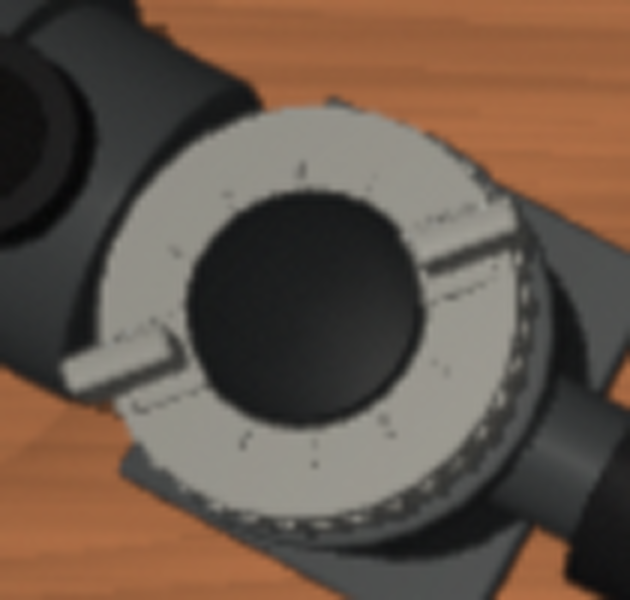

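```bash
cat > plate.py <<'E'
from h import *
from scipy.optimize import least_squares
def contour(n,seedbox):
    d=load(n);f=cv2.resize(d['frame'],None,fx=4,fy=4,interpolation=cv2.INTER_CUBIC)
    hsv=cv2.cvtColor(f,cv2.COLOR_BGR2HSV);m=((hsv[...,1]<45)&(hsv[...,2]>TH[n[:-1]])).astype(np.uint8)
    k=np.zeros_like(m);x0,y0,x1,y1=[4*v for v in seedbox];k[y0:y1,x0:x1]=m[y0:y1,x0:x1]
    k=cv2.morphologyEx(k,cv2.MORPH_OPEN,np.ones((9,9)))
    kk,l,s,c=cv2.connectedComponentsWithStats(k);i=1+np.argmax(s[1:,4])
    cs,_=cv2.findContours((l==i).astype(np.uint8),0,1);c=max(cs,key=len)[:,0].astype(float)
    return d,(c-1.5)/4, (l==i)
TH={'side':150,'top':120}
def pts(n):
    d,c,_=contour(n,(145,205,265,300) if n[0]=='s' else (130,150,225,240))
    return d,cv2.convexHull(c.astype(np.float32))[:,0] if 0 else c
def solve(t,zc=.2135,r0=None):
    ds,cs=pts('side'+t);dt,ct=pts('top'+t)
    def rays(d,c):
        R=np.array([ray(d,*p)[1] for p in c]);return d['pose'][:3,3],R
    rs=[rays(ds,cs),rays(dt,ct)]
    wt=[1,1]
    def res(x):
        c=np.r_[x[0],x[1],x[4]];n=np.array([-x[2],-x[3],1]);n/=np.linalg.norm(n);o=[]
        for j,((O,W),k) in enumerate(zip(rs,wt)):
            cc=c+ (np.r_[x[6],x[7],0] if j==1 else 0)   # view mis-registration, prior 2 mm
            s=((cc-O)@n)/(W@n);P=O+W*s[:,None];o.append(k*(np.linalg.norm(P-cc,axis=1)-x[5])/.0006/np.sqrt(len(W)/40))
        return np.concatenate(o+[[ (x[5]-.077)/.0005,x[6]/.002,x[7]/.002,0 ]])
    # loss robust to the wings
    s=least_squares(res,[.604,.054,0,0,zc,.077,0,0],loss='cauchy')
    J=np.linalg.inv(s.jac.T@s.jac)
    h=np.array([.604,.054])-ds['pose'][:2,3];h/=np.linalg.norm(h)
    print(t,'c',s.x[[0,1,4]]*1e3,'slope deg x,y',np.degrees(s.x[2:4]),'mag',np.degrees(np.hypot(*s.x[2:4])),'along h, perp',np.degrees([s.x[2:4]@h,s.x[2:4]@[-h[1],h[0]]]),'r',s.x[5]*1e3,'off',s.x[6:]*1e3,'sig',np.degrees(np.sqrt(np.diag(J))[2:4]),'in',[np.mean(abs(q)<3) for q in (s.fun[:len(cs)]*np.sqrt(len(cs)/40),)])
if __name__=='__main__':
    import sys
    for t in sys.argv[1:]:
        for n in ('side','top'):
            d,c=pts(n+t);g=cv2.resize(d['frame'],None,fx=4,fy=4)
            for p in c:cv2.circle(g,(int(p[0]*4+1.5),int(p[1]*4+1.5)),1,(0,0,255),-1)
            b=(145,200,275,300) if n=='side' else (125,140,230,240)
            cv2.imwrite('pics/pl_%s%s.png'%(n,t),g[b[1]*4:b[3]*4,b[0]*4:b[2]*4])
        solve(t)
E
python3 plate.py 0 7; python3 -c "
import cv2,numpy as np
a=[cv2.imread('pics/pl_side%s.png'%t) for t in '07'];cv2.imwrite('pics/pl.png',cv2.resize(np.hstack(a),(800,308)))"
```

```text
0 c [245.3237 585.5733 728.6442] slope deg x,y [64.8091 40.8911] mag 76.63092902918592 along h, perp [ 4.8288 76.4786] r 34.860881114113674 off [ 266.4227 -660.7391] sig [4.4828 2.4726] in [np.float64(1.0)]
7 c [237.4603 603.0277 723.5251] slope deg x,y [15.1341 42.9145] mag 45.50486853998027 along h, perp [-25.9127  37.4062] r 37.79458939305669 off [ 284.6714 -671.5602] sig [5.0391 7.3265] in [np.float64(1.0)]
```

View pics/pl.png

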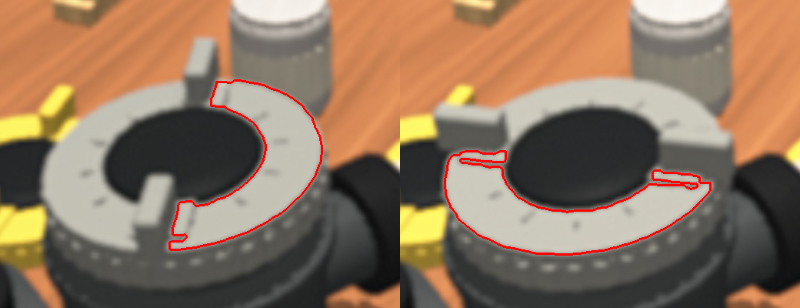

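```bash
python3 - <<'E'
s=open('plate.py').read()
s=s.replace("kk,l,s,c=cv2.connectedComponentsWithStats(k);i=1+np.argmax(s[1:,4])\n    cs,_=cv2.findContours((l==i).astype(np.uint8),0,1);c=max(cs,key=len)[:,0].astype(float)\n    return d,(c-1.5)/4, (l==i)",
"""cs,_=cv2.findContours(k,0,1);c=np.vstack([q[:,0] for q in cs if cv2.contourArea(q)>1000]).astype(float)
    c=(c-1.5)/4
    a=np.radians(np.arange(0,360,1));E=np.array([proj(d,(.604+.077*np.cos(t),.054+.077*np.sin(t),.2135)) for t in a])
    return d,c[np.min(np.linalg.norm(c[:,None]-E[None],axis=2),axis=1)<3.5],None""")
s=s.replace(",loss='cauchy'",",loss='soft_l1',x_scale=[.001,.001,.01,.01,.001,.001,.001,.001]").replace("'in',[np.mean(abs(q)<3) for q in (s.fun[:len(cs)]*np.sqrt(len(cs)/40),)]","'rms',np.sqrt(np.mean(s.fun[:len(cs)]**2)*len(cs)/40)*.6")
open('plate.py','w').write(s)
E
python3 plate.py 0 7; python3 -c "
import cv2,numpy as np
a=[cv2.imread('pics/pl_side%s.png'%t) for t in '07']+[cv2.resize(cv2.imread('pics/pl_top%s.png'%t),(520,400)) for t in '07'];cv2.imwrite('pics/pl2.png',cv2.resize(np.vstack([np.hstack(a[:2]),np.hstack(a[2:])]),(780,600)))"
```

```text
0 c [603.0444  57.8354 215.7193] slope deg x,y [-3.7106 -1.7725] mag 4.112168179167878 along h, perp [-0.7373 -4.0455] r 76.41971150465466 off [ 0.7968 -4.1664] sig [0.1509 0.1469] rms 2.500870360497796
7 c [600.1925  60.3767 217.4367] slope deg x,y [-2.8094 -2.5178] mag 3.7725540926016654 along h, perp [ 0.3947 -3.7519] r 76.52852404137808 off [ 2.3066 -7.3625] sig [0.1605 0.1628] rms 2.2468387699464545
```

View pics/pl2.png

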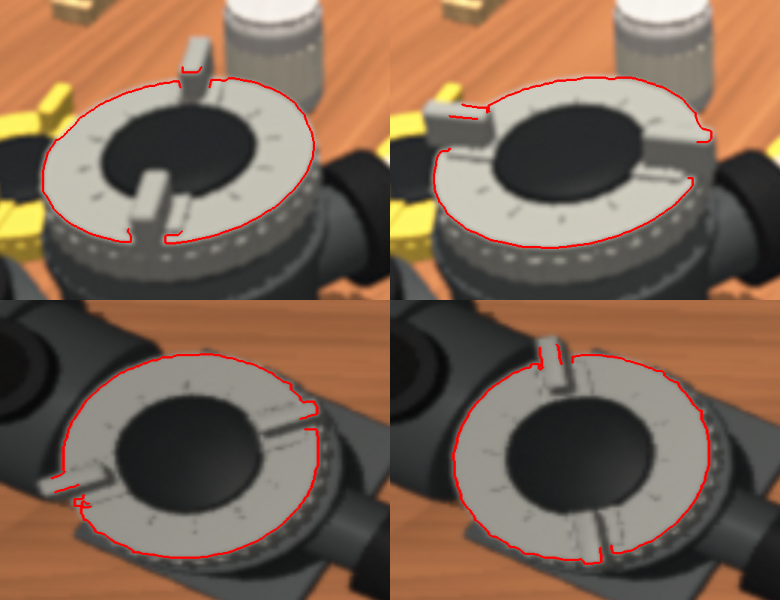

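Plate outline fit: 4.1° at the start and about 3.8° now, so the lid is still crooked (a one-sided drop). I'll return, re-engage and continue anticlockwise.

apply_moves(
  commands=[
    {"travel": [0.365, -0.002, 0], "twist": [0, 0, 0], "claw": 0.0854},
    {"travel": [0.365, -0.002, 0], "twist": [0, 0, 0], "claw": 0.0854},
    {"travel": [0.365, -0.002, 0], "twist": [0, 0, 0], "claw": 0.0854},
    {"travel": [0.365, -0.002, 0], "twist": [0, 0, 0], "claw": 0.0854},
    {"travel": [0.365, -0.002, 0], "twist": [0, 0, 0], "claw": 0.0854},
    {"travel": [0.365, -0.002, 0], "twist": [0, 0, 0], "claw": 0.0854},
    {"travel": [0.365, -0.002, 0], "twist": [0, 0, 0], "claw": 0.0854},
    {"travel": [0.365, -0.002, 0], "twist": [0, 0, 0], "claw": 0.0854},
    {"travel": [0.365, -0.002, 0.04], "twist": [0, 0, 0], "claw": 0.0854},
    {"travel": [0.365, -0.002, 0.07], "twist": [0, 0, 0], "claw": 0.0854},
  ],
)

```text
clock: 7.9
position: [0.6027, 0.0638, 0.2365]
tool_rot: [-3.141, -0.0, 1.307]
force: [0.3, -0.1, -0.4]
grip_width: 0.0852
```

```bash
python3 -c "
from h import *
st((.604,.0545,.219))"
```

```text
t 7.9 pos [0.6027 0.0638 0.2365] yaw 74.9 rp [-3.1408 -0.    ] q [ 0.2379  0.555  -0.6533  1.6221  0.3687  1.0917 -0.7796] F [ 0.2705 -0.1138 -0.4138] M [-0.0606 -0.0085 -0.001 ]
tool shift [-0.0086  0.0037  0.0175]
```

apply_moves(
  commands=[
    {"travel": [-0.009, 0.003, 0], "twist": [0, 0, 0], "claw": 0.0854},
    {"travel": [-0.009, 0.003, 0.01], "twist": [0, 0, 0], "claw": 0.0854},
    {"travel": [-0.009, 0.003, 0.015], "twist": [0, 0, 0], "claw": 0.0854},
  ],
)

```text
clock: 8.2
position: [0.6044, 0.052, 0.2238]
tool_rot: [3.141, -0.0, 1.303]
force: [-0.1, 0.0, -1.1]
grip_width: 0.0853
```

```bash
python3 -c "
from h import *
st((.604,.0545,.219))"
```

```text
t 8.2 pos [0.6044 0.052  0.2238] yaw 74.7 rp [ 3.1406 -0.0004] q [ 0.2527  0.5674 -0.6465  1.6358  0.3792  1.0659 -0.7715] F [-0.1027  0.0184 -1.0625] M [ 0.0357 -0.0225 -0.0552]
tool shift [ 0.0023 -0.0011  0.0048]
```

apply_moves(
  commands=[
    {"travel": [0.002, -0.001, 0.003], "twist": [0, 0, -4], "claw": 0.0854},
    {"travel": [0.002, -0.001, 0.003], "twist": [0, 0, -8], "claw": 0.0854},
    {"travel": [0.002, -0.001, 0.003], "twist": [0, 0, -12], "claw": 0.0854},
    {"travel": [0.002, -0.001, 0.003], "twist": [0, 0, -16], "claw": 0.0854},
    {"travel": [0.002, -0.001, 0.003], "twist": [0, 0, -20], "claw": 0.0854},
    {"travel": [0.002, -0.001, 0.003], "twist": [0, 0, -24], "claw": 0.0854},
    {"travel": [0.002, -0.001, 0.003], "twist": [0, 0, -28], "claw": 0.0854},
    {"travel": [0.002, -0.001, 0.003], "twist": [0, 0, -32], "claw": 0.0854},
    {"travel": [0.002, -0.001, 0.003], "twist": [0, 0, -36], "claw": 0.0854},
  ],
)

```text
clock: 9.1
position: [0.6041, 0.0546, 0.2215]
tool_rot: [3.14, 0.0, 1.935]
force: [-0.5, 0.4, 0.5]
grip_width: 0.0853
```

```bash
python3 -c "
from h import *
st((.604,.0545,.219));both('8')"
```

```text
t 9.1 pos [0.6041 0.0546 0.2215] yaw 110.9 rp [3.1401 0.0003] q [ 0.3382  0.6089 -0.7943  1.6343  0.4758  1.1003 -0.2222] F [-0.4957  0.3762  0.5489] M [ 0.1293  0.0462 -0.1506]
tool shift [-0.0001 -0.0001  0.0025]
```

View pics/b8.png

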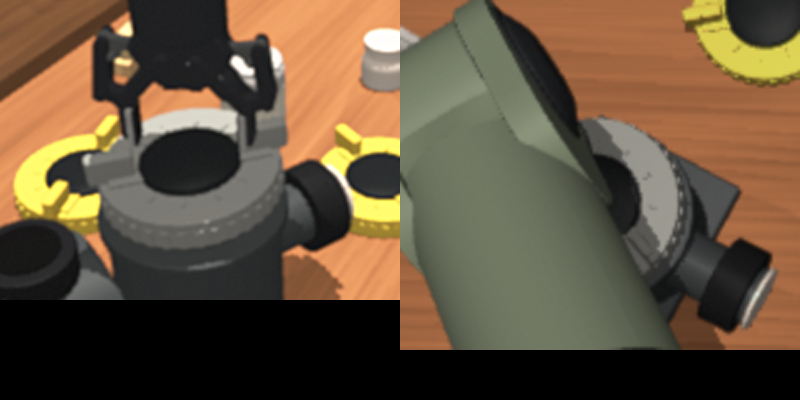

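apply_moves(
  commands=[
    {"travel": [0, 0, 0.001], "twist": [0, 0, -4], "claw": 0.0854},
    {"travel": [0, 0, 0.001], "twist": [0, 0, -8], "claw": 0.0854},
    {"travel": [0, 0, 0.001], "twist": [0, 0, -12], "claw": 0.0854},
    {"travel": [0, 0, 0.001], "twist": [0, 0, -16], "claw": 0.0854},
    {"travel": [0, 0, 0.001], "twist": [0, 0, -20], "claw": 0.0854},
    {"travel": [0, 0, 0.001], "twist": [0, 0, -24], "claw": 0.0854},
  ],
)

```text
clock: 9.8
position: [0.604, 0.0544, 0.2202]
tool_rot: [3.141, 0.001, 2.351]
force: [0.3, 0.0, 1.7]
grip_width: 0.0855
```

```bash
python3 -c "
from h import *
st((.604,.0545,.219));both('9');ov(['9'],'o9',c=(.604,.0545))"; python3 tilt2.py 6 7 8 9
```

```text
t 9.8 pos [0.604  0.0544 0.2202] yaw 134.7 rp [3.1407 0.0008] q [ 0.3927  0.642  -0.8902  1.6327  0.541   1.1302  0.143 ] F [0.3329 0.0049 1.7259] M [-0.0728 -0.0384 -0.1589]
tool shift [0.0001 0.     0.0012]
6 50 tilt along h 0.62 perp -3.02 deg dz -0.88 ep -0.28 mad 0.78
7 43 tilt along h 0.46 perp -3.31 deg dz -0.65 ep -0.64 mad 0.74
8 47 tilt along h 1.80 perp -2.28 deg dz 0.80 ep -0.47 mad 0.48
9 49 tilt along h 2.28 perp -1.93 deg dz 0.71 ep -1.94 mad 0.96
```

View pics/o9.png

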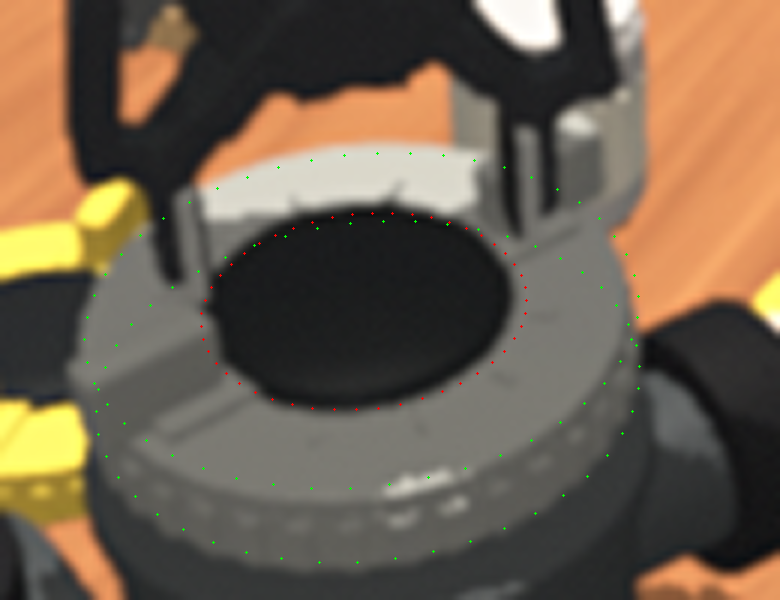

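Still crooked; the tilt direction moves round with the lid. Continuing.

apply_moves(
  commands=[
    {"travel": [0, 0, 0], "twist": [0, 0, -4], "claw": 0.0854},
    {"travel": [0, 0, 0], "twist": [0, 0, -8], "claw": 0.0854},
    {"travel": [0, 0, 0], "twist": [0, 0, -12], "claw": 0.0854},
    {"travel": [0, 0, 0], "twist": [0, 0, -16], "claw": 0.0854},
    {"travel": [0, 0, 0], "twist": [0, 0, -20], "claw": 0.0854},
    {"travel": [0, 0, 0], "twist": [0, 0, -24], "claw": 0.0854},
    {"travel": [0, 0, 0], "twist": [0, 0, -28], "claw": 0.0854},
  ],
)

```text
clock: 10.6
position: [0.6042, 0.0537, 0.2199]
tool_rot: [-3.141, 0.001, 2.838]
force: [2.1, -2.7, 1.3]
grip_width: 0.0851
```

```bash
python3 -c "
from h import *
st((.604,.0545,.219));both('10');ov(['10'],'o10',c=(.604,.0545))"; python3 tilt2.py 10
```

```text
t 10.6 pos [0.6042 0.0537 0.2199] yaw 162.6 rp [-3.1411  0.0014] q [ 0.4511  0.6853 -1.0004  1.6297  0.6175  1.1734  0.5714] F [ 2.1093 -2.654   1.3232] M [-0.6856 -0.5006 -0.2714]
tool shift [0.0005 0.0007 0.0009]
10 45 tilt along h 0.20 perp -1.10 deg dz -2.84 ep -1.52 mad 0.88
```

View pics/o10.png

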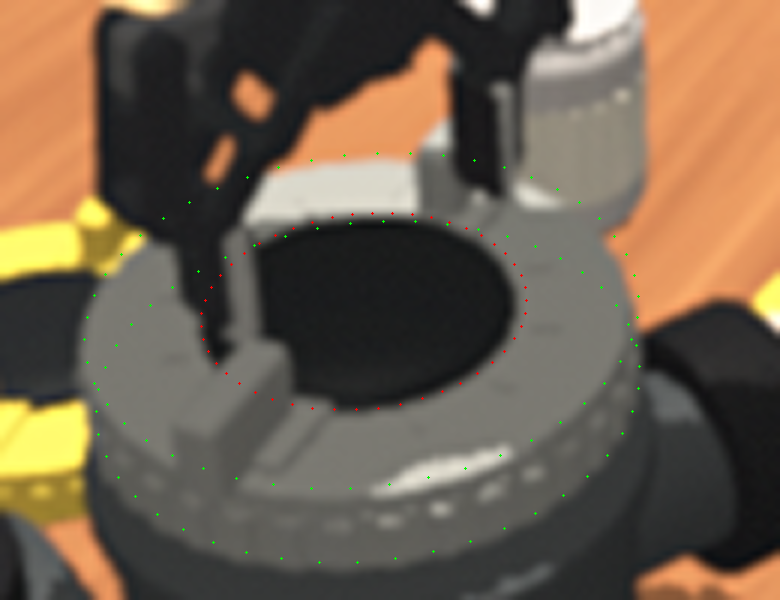

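The far edge has dropped about 4 mm since the last picture, so this is probably the level drop. I'll lift and swing aside to check in both views.

apply_moves(
  commands=[
    {"travel": [0, 0, -0.01], "twist": [0, 0, 5], "claw": 0.0854},
    {"travel": [0, 0, -0.05], "twist": [0, 0, 5], "claw": 0.0854},
    {"travel": [-0.01, -0.05, -0.085], "twist": [0, 0, -5], "claw": 0.0854},
    {"travel": [-0.01, -0.1, -0.085], "twist": [0, 0, -12], "claw": 0.0854},
    {"travel": [-0.01, -0.15, -0.085], "twist": [0, 0, -20], "claw": 0.0854},
    {"travel": [-0.01, -0.2, -0.085], "twist": [0, 0, -28], "claw": 0.0854},
    {"travel": [-0.01, -0.25, -0.085], "twist": [0, 0, -36], "claw": 0.0854},
    {"travel": [-0.01, -0.3, -0.085], "twist": [0, 0, -44], "claw": 0.0854},
    {"travel": [-0.01, -0.36, -0.085], "twist": [0, 0, -52], "claw": 0.0854},
    {"travel": [-0.01, -0.36, -0.085], "twist": [0, 0, -52], "claw": 0.0854},
  ],
)

```text
clock: 11.7
position: [0.5044, -0.2969, 0.3036]
tool_rot: [3.141, -0.001, -2.539]
force: [1.1, 0.0, -0.7]
grip_width: 0.0854
```

```bash
python3 -c "
from h import *
st((.604,.0545,.31));both('11');ov(['11'],'o11',c=(.604,.0545))
for n in ('side','top'):
  import shutil
"; python3 tilt2.py 11; sed -i 's/TH\[n\[:-1\]\]/TH[n.rstrip("0123456789")]/' plate.py; python3 plate.py 0 7 11
```

```text
t 11.7 pos [ 0.5044 -0.2969  0.3036] yaw -145.5 rp [ 3.1406 -0.0008] q [ 1.2249  0.6921 -1.3017  1.5775  0.6743  1.3962  2.0325] F [ 1.133   0.0316 -0.6769] M [ 0.0043 -0.0101 -0.0311]
tool shift [-0.2812  0.2331 -0.0063]
11 49 tilt along h -0.05 perp -0.98 deg dz -2.56 ep -2.71 mad 0.91
0 c [603.0444  57.8354 215.7193] slope deg x,y [-3.7106 -1.7725] mag 4.112168179167878 along h, perp [-0.7373 -4.0455] r 76.41971150465466 off [ 0.7968 -4.1664] sig [0.1509 0.1469] rms 2.500870360497796
7 c [600.1925  60.3767 217.4367] slope deg x,y [-2.8094 -2.5178] mag 3.7725540926016654 along h, perp [ 0.3947 -3.7519] r 76.52852404137808 off [ 2.3066 -7.3625] sig [0.1605 0.1628] rms 2.2468387699464545
11 c [603.0407  57.2055 212.8027] slope deg x,y [-0.439   0.0352] mag 0.4403652829525539 along h, perp [-0.2857 -0.3351] r 76.81553609351317 off [-0.0195 -2.0679] sig [0.1605 0.1455] rms 3.0895639015867116
```

View pics/o11.png

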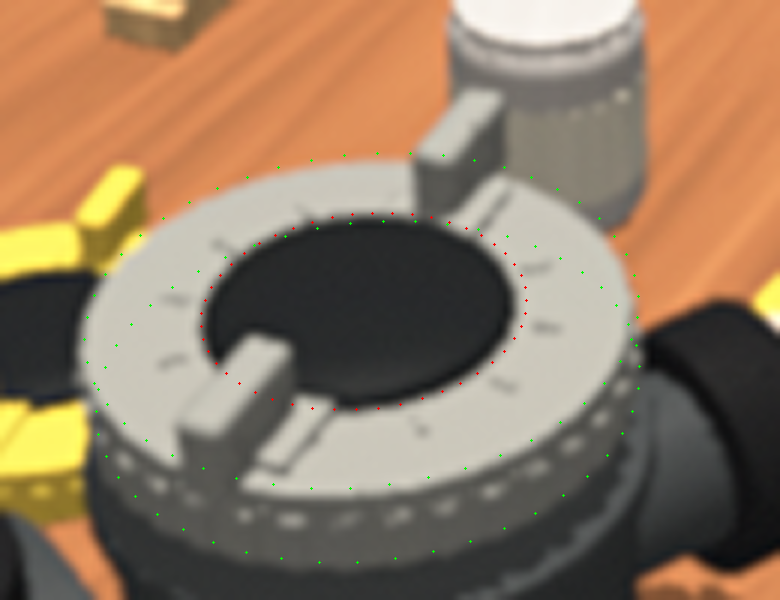

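View pics/pl_side11.png

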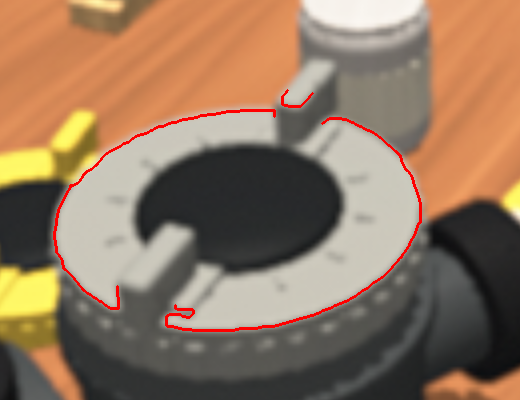

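View pics/pl_top11.png

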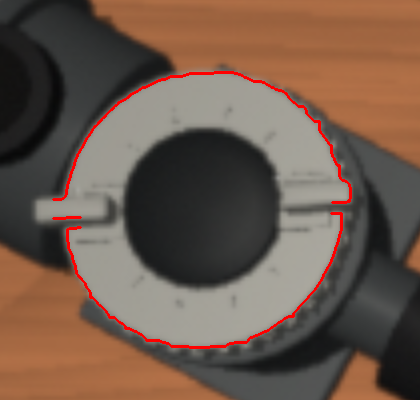

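The lid is level: fitted tilt is 0.4° (it was 4.1° and 3.8°), with lid_top at about 0.213. Wing axis is about 91°. I'll return with the fingers on the other side of the wings and screw clockwise.

apply_moves(
  commands=[
    {"travel": [-0.04, 0.033, 0], "twist": [0, 0, 0], "claw": 0.0854},
    {"travel": [-0.077, 0.064, 0], "twist": [0, 0, 0], "claw": 0.0854},
    {"travel": [-0.115, 0.095, 0], "twist": [0, 0, 0], "claw": 0.0854},
    {"travel": [-0.154, 0.127, 0], "twist": [0, 0, 0], "claw": 0.0854},
    {"travel": [-0.192, 0.159, 0], "twist": [0, 0, 0], "claw": 0.0854},
    {"travel": [-0.231, 0.191, 0], "twist": [0, 0, 0], "claw": 0.0854},
    {"travel": [-0.262, 0.217, 0], "twist": [0, 0, 0], "claw": 0.0854},
    {"travel": [-0.281, 0.233, 0.0], "twist": [0, 0, 0], "claw": 0.0854},
    {"travel": [-0.281, 0.233, 0.01], "twist": [0, 0, 0], "claw": 0.0854},
    {"travel": [-0.281, 0.233, 0.03], "twist": [0, 0, 0], "claw": 0.0854},
  ],
)

```text
clock: 12.8
position: [0.6046, 0.0614, 0.275]
tool_rot: [-3.141, 0.002, -2.537]
force: [0.7, 0.5, -1.0]
grip_width: 0.0852
```

```bash
python3 -c "
from h import *
st((.604,.055,.213))"
```

```text
t 12.8 pos [0.6046 0.0614 0.275 ] yaw -145.3 rp [-3.1409  0.0016] q [ 0.5315  0.716  -1.2098  1.5598  0.6825  1.3439  1.4209] F [ 0.6872  0.5114 -1.0187] M [-0.0673  0.0176  0.018 ]
tool shift [ 0.0042 -0.0049  0.062 ]
```

apply_moves(
  commands=[
    {"travel": [0.003, -0.004, 0.02], "twist": [0, 0, 0], "claw": 0.0854},
    {"travel": [0.003, -0.004, 0.04], "twist": [0, 0, 0], "claw": 0.0854},
    {"travel": [0.003, -0.004, 0.055], "twist": [0, 0, 0], "claw": 0.0854},
    {"travel": [0.003, -0.004, 0.058], "twist": [0, 0, 0], "claw": 0.0854},
  ],
)

```text
clock: 13.2
position: [0.6037, 0.0542, 0.2149]
tool_rot: [3.141, -0.002, -2.537]
force: [-0.6, -0.8, -0.2]
grip_width: 0.0856
```

```bash
python3 -c "
from h import *
st((.604,.055,.213)); both('12')"
```

```text
t 13.2 pos [0.6037 0.0542 0.2149] yaw -145.4 rp [ 3.1407 -0.0017] q [ 0.5264  0.7733 -1.1691  1.6299  0.7429  1.252   1.385 ] F [-0.6366 -0.8353 -0.1676] M [0.007  0.0043 0.0096]
tool shift [-0.0008  0.0005  0.0019]
```

View pics/b12.png

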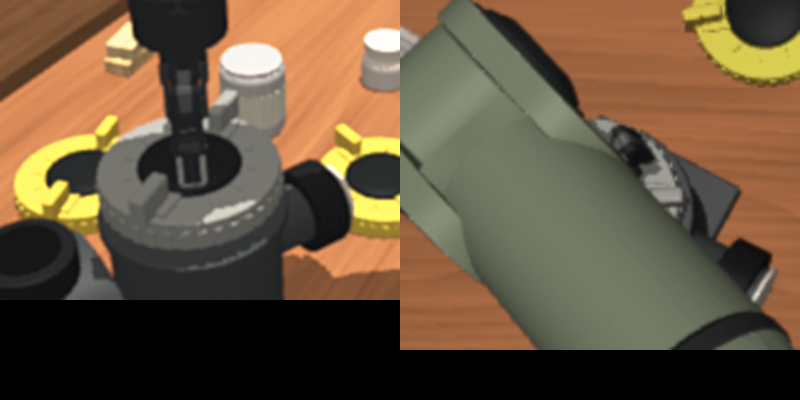

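The fingers sit on the far side of both wings (anticlockwise side). Screwing clockwise now.

apply_moves(
  commands=[
    {"travel": [0, 0, 0.001], "twist": [0, 0, 4], "claw": 0.0854},
    {"travel": [0, 0, 0.001], "twist": [0, 0, 8], "claw": 0.0854},
    {"travel": [0, 0, 0.001], "twist": [0, 0, 12], "claw": 0.0854},
    {"travel": [0, 0, 0.001], "twist": [0, 0, 16], "claw": 0.0854},
    {"travel": [0, 0, 0.001], "twist": [0, 0, 20], "claw": 0.0854},
    {"travel": [0, 0, 0.001], "twist": [0, 0, 24], "claw": 0.0854},
    {"travel": [0, 0, 0.001], "twist": [0, 0, 28], "claw": 0.0854},
    {"travel": [0, 0, 0.001], "twist": [0, 0, 32], "claw": 0.0854},
    {"travel": [0, 0, 0.001], "twist": [0, 0, 36], "claw": 0.0854},
    {"travel": [0, 0, 0.001], "twist": [0, 0, 40], "claw": 0.0854},
  ],
)

```text
clock: 14.3
position: [0.6047, 0.0546, 0.2165]
tool_rot: [3.141, 0.001, 3.046]
force: [-0.3, 0.8, 0.2]
grip_width: 0.0854
```

```bash
python3 -c "
from h import *
st((.604,.055,.213)); both('13'); ov(['13'],'o13',c=(.604,.0545))"; python3 tilt2.py 13
```

```text
t 14.3 pos [0.6047 0.0546 0.2165] yaw 174.5 rp [3.1412 0.0013] q [ 0.4596  0.699  -1.0204  1.6314  0.6361  1.1773  0.7649] F [-0.3183  0.792   0.1754] M [0.0374 0.0391 0.0961]
tool shift [0.0007 0.0004 0.0035]
13 44 tilt along h 0.11 perp 0.48 deg dz -3.13 ep -1.71 mad 0.85
```

View pics/o13.png

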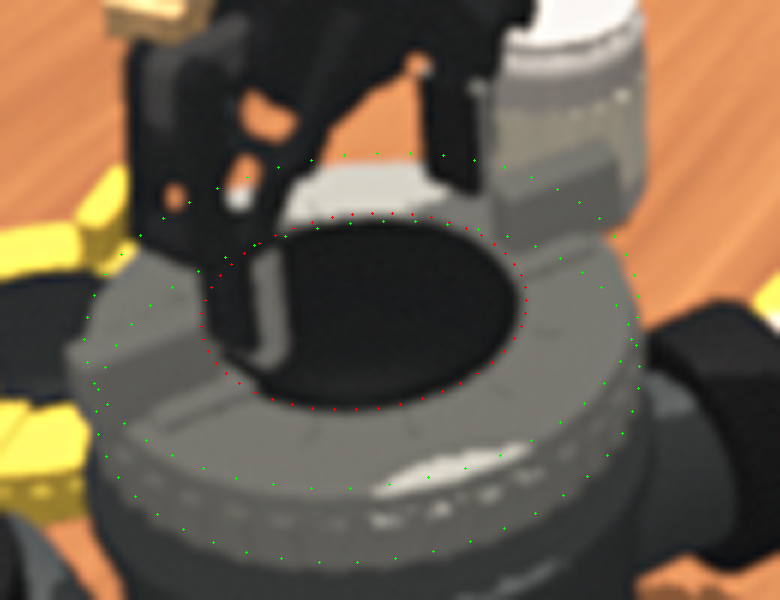

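Level, and turning freely (0.1 N m). Continuing.

apply_moves(
  commands=[
    {"travel": [0, 0, 0.002], "twist": [0, 0, 5], "claw": 0.0854},
    {"travel": [0, 0, 0.002], "twist": [0, 0, 10], "claw": 0.0854},
    {"travel": [0, 0, 0.002], "twist": [0, 0, 15], "claw": 0.0854},
    {"travel": [0, 0, 0.002], "twist": [0, 0, 20], "claw": 0.0854},
    {"travel": [0, 0, 0.002], "twist": [0, 0, 25], "claw": 0.0854},
    {"travel": [0, 0, 0.002], "twist": [0, 0, 30], "claw": 0.0854},
    {"travel": [0, 0, 0.002], "twist": [0, 0, 35], "claw": 0.0854},
    {"travel": [0, 0, 0.002], "twist": [0, 0, 40], "claw": 0.0854},
    {"travel": [0, 0, 0.002], "twist": [0, 0, 45], "claw": 0.0854},
    {"travel": [0, 0, 0.002], "twist": [0, 0, 50], "claw": 0.0854},
  ],
)

```text
clock: 15.4
position: [0.6045, 0.0545, 0.214]
tool_rot: [3.141, 0.0, 2.176]
force: [-0.0, 0.6, -0.2]
grip_width: 0.0851
```

```bash
python3 -c "
from h import *
st((.604,.055,.213)); both('14'); ov(['14'],'o14',c=(.604,.0545))"; python3 tilt2.py 14
```

```text
t 15.4 pos [0.6045 0.0545 0.214 ] yaw 124.7 rp [3.1409 0.0001] q [ 0.3528  0.6271 -0.8202  1.6392  0.5028  1.0981 -0.0024] F [-0.0233  0.6298 -0.1891] M [ 0.0524 -0.0294  0.0084]
tool shift [ 0.0007 -0.0001  0.001 ]
14 46 tilt along h 0.12 perp -0.76 deg dz -3.53 ep -0.62 mad 0.60
```

View pics/o14.png

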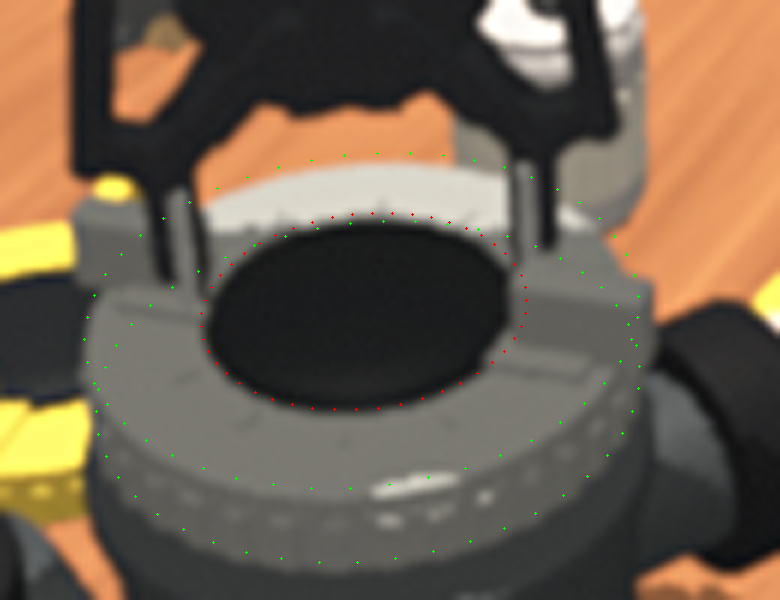

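apply_moves(
  commands=[
    {"travel": [0, 0, 0.001], "twist": [0, 0, 6], "claw": 0.0854},
    {"travel": [0, 0, 0.001], "twist": [0, 0, 12], "claw": 0.0854},
    {"travel": [0, 0, 0.001], "twist": [0, 0, 18], "claw": 0.0854},
    {"travel": [0, 0, 0.001], "twist": [0, 0, 24], "claw": 0.0854},
    {"travel": [0, 0, 0.001], "twist": [0, 0, 30], "claw": 0.0854},
    {"travel": [0, 0, 0.001], "twist": [0, 0, 36], "claw": 0.0854},
    {"travel": [0, 0, 0.001], "twist": [0, 0, 42], "claw": 0.0854},
    {"travel": [0, 0, 0.001], "twist": [0, 0, 48], "claw": 0.0854},
    {"travel": [0, 0, 0.001], "twist": [0, 0, 54], "claw": 0.0854},
    {"travel": [0, 0, 0.001], "twist": [0, 0, 60], "claw": 0.0854},
  ],
)

```text
clock: 16.5
position: [0.6044, 0.0545, 0.2126]
tool_rot: [3.142, -0.0, 1.13]
force: [0.6, -0.2, -0.1]
grip_width: 0.0853
```

```bash
python3 -c "
from h import *
st((.604,.055,.212)); both('15')"; python3 tilt2.py 15
```

```text
t 16.5 pos [0.6044 0.0545 0.2126] yaw 64.8 rp [ 3.1416 -0.0003] q [ 0.2014  0.565  -0.5727  1.6485  0.3449  1.0305 -0.9205] F [ 0.6191 -0.2214 -0.1173] M [0.0005 0.0233 0.0642]
tool shift [ 0.0003 -0.0006  0.0006]
15 42 tilt along h 1.81 perp -2.78 deg dz -2.21 ep 2.61 mad 0.68
```

View pics/b15.png

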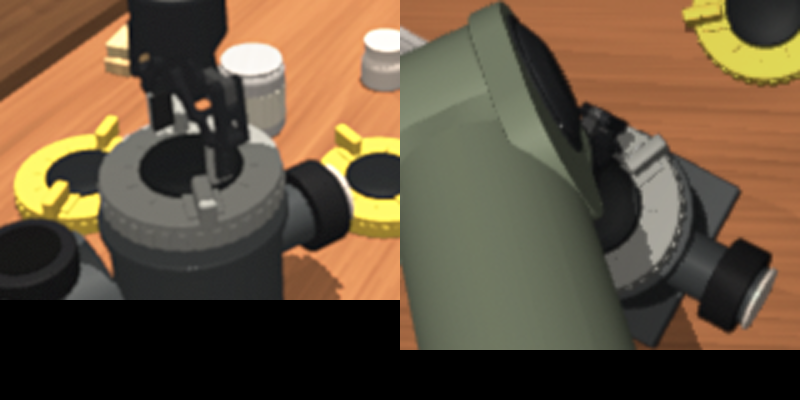

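```bash
python3 -c "
from h import *
ov(['15'],'o15',c=(.604,.0545),zs=(.2115,.1855))"
```

```text
(no output)
```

View pics/o15.png

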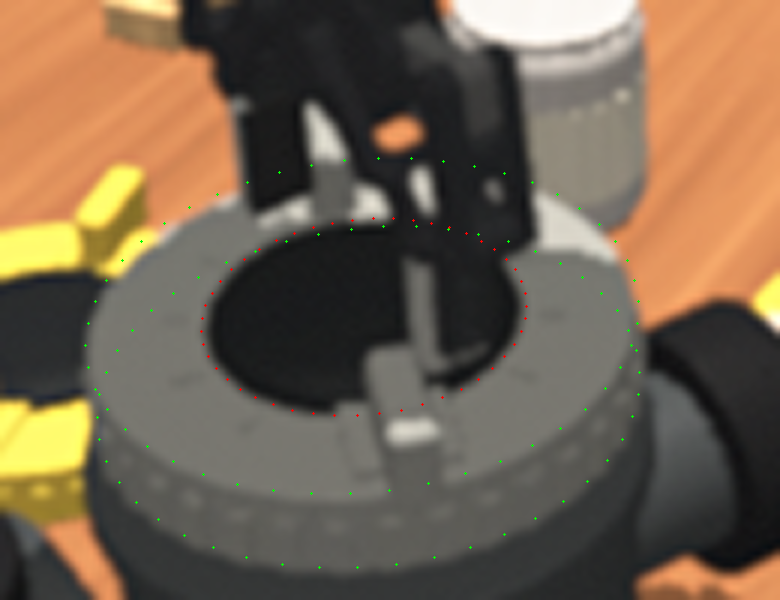

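The rim follows the level circle at z ≈ 0.2115, so it is descending level. Continuing.

apply_moves(
  commands=[
    {"travel": [0, 0, 0.001], "twist": [0, 0, 7], "claw": 0.0854},
    {"travel": [0, 0, 0.001], "twist": [0, 0, 14], "claw": 0.0854},
    {"travel": [0, 0, 0.001], "twist": [0, 0, 21], "claw": 0.0854},
    {"travel": [0, 0, 0.001], "twist": [0, 0, 28], "claw": 0.0854},
    {"travel": [0, 0, 0.001], "twist": [0, 0, 35], "claw": 0.0854},
    {"travel": [0, 0, 0.001], "twist": [0, 0, 42], "claw": 0.0854},
    {"travel": [0, 0, 0.001], "twist": [0, 0, 49], "claw": 0.0854},
    {"travel": [0, 0, 0.001], "twist": [0, 0, 56], "claw": 0.0854},
    {"travel": [0, 0, 0.001], "twist": [0, 0, 63], "claw": 0.0854},
    {"travel": [0, 0, 0.001], "twist": [0, 0, 70], "claw": 0.0854},
  ],
)

```text
clock: 17.6
position: [0.6043, 0.0544, 0.2114]
tool_rot: [-3.141, 0.0, -0.09]
force: [-0.3, -0.4, -0.8]
grip_width: 0.0854
```

```bash
python3 -c "
from h import *
st((.604,.055,.212)); both('16');ov(['16'],'o16',c=(.604,.0545),zs=(.2105,.1845))"
```

```text
t 17.6 pos [0.6043 0.0544 0.2114] yaw -5.2 rp [-3.1415  0.0002] q [ 0.006   0.5246 -0.2797  1.6606  0.167   0.9801 -1.9924] F [-0.2513 -0.409  -0.8296] M [ 0.0011 -0.0053  0.0462]
tool shift [-0.0004 -0.0005 -0.0006]
```

View pics/o16.png

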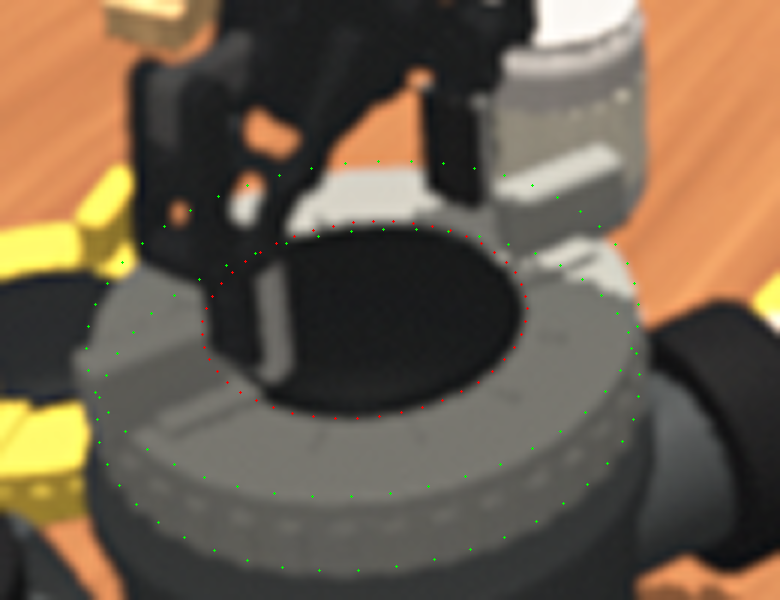

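About 208° turned so far. I'll go a little further, then lift, turn the tool back half a turn and re-engage.

apply_moves(
  commands=[
    {"travel": [0, 0, 0], "twist": [0, 0, 6], "claw": 0.0854},
    {"travel": [0, 0, 0], "twist": [0, 0, 12], "claw": 0.0854},
    {"travel": [0, 0, 0], "twist": [0, 0, 18], "claw": 0.0854},
    {"travel": [0, 0, 0], "twist": [0, 0, 20], "claw": 0.0854},
    {"travel": [0, 0, 0], "twist": [0, 0, 14], "claw": 0.0854},
    {"travel": [0, 0, -0.02], "twist": [0, 0, 10], "claw": 0.0854},
    {"travel": [0, 0, -0.05], "twist": [0, 0, 5], "claw": 0.0854},
    {"travel": [0, 0, -0.05], "twist": [0, 0, -3], "claw": 0.0854},
    {"travel": [0, 0, -0.05], "twist": [0, 0, -11], "claw": 0.0854},
    {"travel": [0, 0, -0.05], "twist": [0, 0, -19], "claw": 0.0854},
  ],
)

```text
clock: 18.7
position: [0.6044, 0.0543, 0.2617]
tool_rot: [3.141, -0.0, 0.254]
force: [-0.8, -0.2, -0.0]
grip_width: 0.0852
```

apply_moves(
  commands=[
    {"travel": [0, 0, 0], "twist": [0, 0, -8], "claw": 0.0854},
    {"travel": [0, 0, 0], "twist": [0, 0, -16], "claw": 0.0854},
    {"travel": [0, 0, 0], "twist": [0, 0, -24], "claw": 0.0854},
    {"travel": [0, 0, 0], "twist": [0, 0, -32], "claw": 0.0854},
    {"travel": [0, 0, 0], "twist": [0, 0, -40], "claw": 0.0854},
    {"travel": [0, 0, 0], "twist": [0, 0, -48], "claw": 0.0854},
    {"travel": [0, 0, 0], "twist": [0, 0, -56], "claw": 0.0854},
    {"travel": [0, 0, 0], "twist": [0, 0, -64], "claw": 0.0854},
    {"travel": [0, 0, 0], "twist": [0, 0, -72], "claw": 0.0854},
    {"travel": [0, 0, 0], "twist": [0, 0, -80], "claw": 0.0854},
  ],
)

```text
clock: 19.7
position: [0.6045, 0.0542, 0.2616]
tool_rot: [3.141, -0.0, 1.65]
force: [0.0, 0.1, -0.6]
grip_width: 0.0852
```

```bash
python3 -c "
from h import *
st((.604,.055,.212))"
```

```text
t 19.7 pos [0.6045 0.0542 0.2616] yaw 94.5 rp [ 3.1412 -0.    ] q [ 0.2703  0.5356 -0.6795  1.591   0.3603  1.1432 -0.4127] F [ 0.045   0.0875 -0.5575] M [-0.0406  0.0317 -0.0497]
tool shift [ 0.0008 -0.0004  0.0496]
```

apply_moves(
  commands=[
    {"travel": [0, 0, 0], "twist": [0, 0, -8], "claw": 0.0854},
    {"travel": [0, 0, 0], "twist": [0, 0, -16], "claw": 0.0854},
    {"travel": [0, 0, 0], "twist": [0, 0, -24], "claw": 0.0854},
    {"travel": [0, 0, 0], "twist": [0, 0, -32], "claw": 0.0854},
    {"travel": [0, 0, 0], "twist": [0, 0, -40], "claw": 0.0854},
    {"travel": [0, 0, 0], "twist": [0, 0, -48], "claw": 0.0854},
    {"travel": [0, 0, 0], "twist": [0, 0, -56], "claw": 0.0854},
    {"travel": [0, 0, 0], "twist": [0, 0, -64], "claw": 0.0854},
    {"travel": [0, 0, 0], "twist": [0, 0, -72], "claw": 0.0854},
    {"travel": [0, 0, 0], "twist": [0, 0, -74], "claw": 0.0854},
  ],
)

```text
clock: 20.7
position: [0.6046, 0.054, 0.2616]
tool_rot: [3.141, 0.0, 2.941]
force: [0.4, -0.4, 0.5]
grip_width: 0.0848
```

```bash
python3 -c "
from h import *
st((.604,.055,.210));both('17')"
```

```text
t 20.7 pos [0.6046 0.054  0.2616] yaw 168.5 rp [3.1411 0.0005] q [ 0.4404  0.6264 -0.9777  1.5822  0.5425  1.2265  0.7332] F [ 0.4185 -0.3644  0.5013] M [0.0135 0.0019 0.0211]
tool shift [0.0008 0.0008 0.0516]
```

View pics/b17.png

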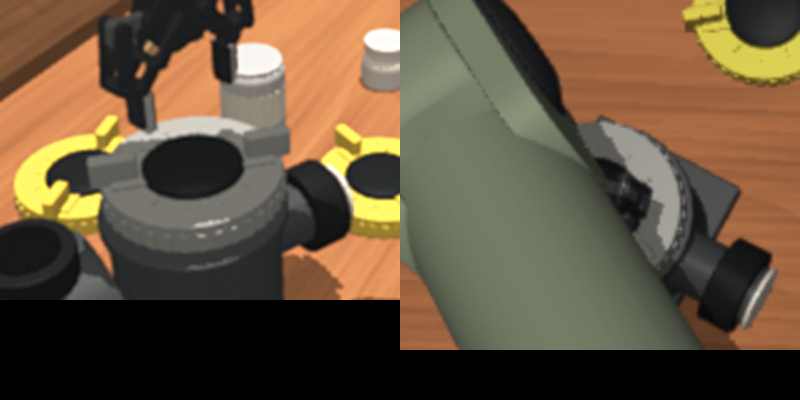

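apply_moves(
  commands=[
    {"travel": [0, 0, 0.02], "twist": [0, 0, 0], "claw": 0.0854},
    {"travel": [0, 0, 0.04], "twist": [0, 0, 0], "claw": 0.0854},
    {"travel": [0, 0, 0.051], "twist": [0, 0, 0], "claw": 0.0854},
    {"travel": [0, 0, 0.052], "twist": [0, 0, 4], "claw": 0.0854},
    {"travel": [0, 0, 0.052], "twist": [0, 0, 9], "claw": 0.0854},
    {"travel": [0, 0, 0.052], "twist": [0, 0, 14], "claw": 0.0854},
    {"travel": [0, 0, 0.052], "twist": [0, 0, 19], "claw": 0.0854},
    {"travel": [0, 0, 0.052], "twist": [0, 0, 24], "claw": 0.0854},
    {"travel": [0, 0, 0.052], "twist": [0, 0, 29], "claw": 0.0854},
    {"travel": [0, 0, 0.052], "twist": [0, 0, 34], "claw": 0.0854},
  ],
)

```text
clock: 21.8
position: [0.6046, 0.0545, 0.2098]
tool_rot: [3.141, 0.0, 2.333]
force: [-1.0, 1.4, -0.8]
grip_width: 0.0848
```

```bash
python3 -c "
from h import *
st((.604,.055,.210));both('18');ov(['18'],'o18',c=(.604,.0545),zs=(.2095,.1835))"
```

```text
t 21.8 pos [0.6046 0.0545 0.2098] yaw 133.7 rp [3.1409 0.0002] q [ 0.3444  0.6279 -0.8058  1.6436  0.4991  1.0869  0.1578] F [-0.9986  1.3855 -0.8173] M [ 0.1528 -0.0541  0.0959]
tool shift [ 0.0008 -0.0001 -0.0002]
```

View pics/o18.png

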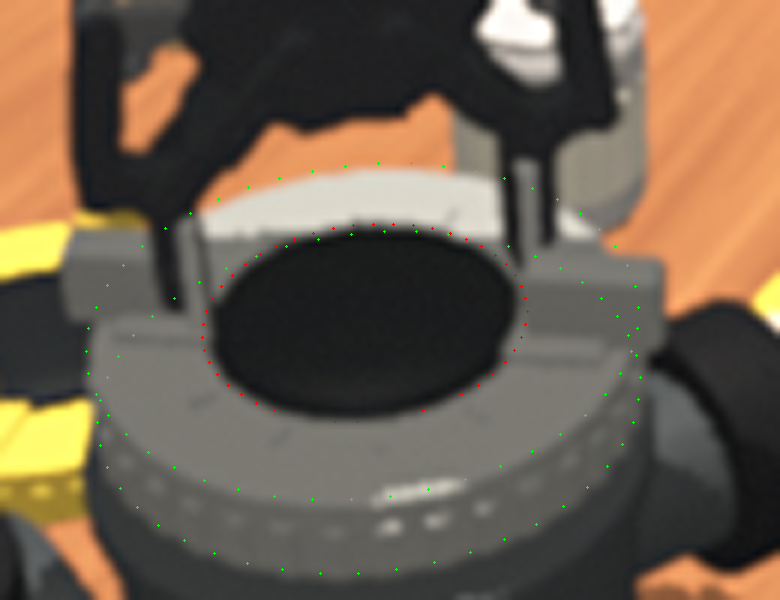

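apply_moves(
  commands=[
    {"travel": [0, 0, 0], "twist": [0, 0, 6], "claw": 0.0854},
    {"travel": [0, 0, 0], "twist": [0, 0, 12], "claw": 0.0854},
    {"travel": [0, 0, 0], "twist": [0, 0, 18], "claw": 0.0854},
    {"travel": [0, 0, 0], "twist": [0, 0, 24], "claw": 0.0854},
    {"travel": [0, 0, 0], "twist": [0, 0, 30], "claw": 0.0854},
    {"travel": [0, 0, 0], "twist": [0, 0, 36], "claw": 0.0854},
    {"travel": [0, 0, 0], "twist": [0, 0, 42], "claw": 0.0854},
    {"travel": [0, 0, 0], "twist": [0, 0, 48], "claw": 0.0854},
    {"travel": [0, 0, 0], "twist": [0, 0, 54], "claw": 0.0854},
    {"travel": [0, 0, 0], "twist": [0, 0, 60], "claw": 0.0854},
  ],
)

```text
clock: 22.9
position: [0.6046, 0.0544, 0.2096]
tool_rot: [3.141, -0.0, 1.287]
force: [1.0, 0.2, 0.2]
grip_width: 0.0856
```

```bash
python3 -c "
from h import *
st((.604,.055,.210));both('19')"
```

```text
t 22.9 pos [0.6046 0.0544 0.2096] yaw 73.7 rp [ 3.1412 -0.0004] q [ 0.1922  0.5657 -0.5584  1.6518  0.3393  1.0217 -0.7588] F [0.9665 0.2129 0.1621] M [ 0.098  -0.2233  0.102 ]
tool shift [ 0.0004 -0.0008 -0.0004]
```

View pics/b19.png

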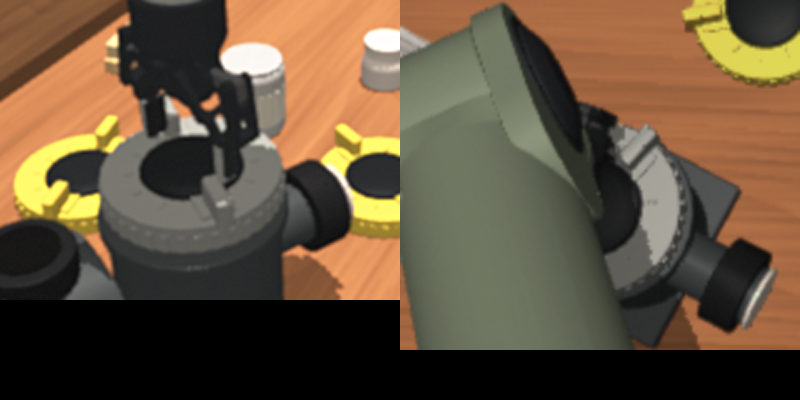

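apply_moves(
  commands=[
    {"travel": [0, 0, 0], "twist": [0, 0, 4], "claw": 0.0854},
    {"travel": [0, 0, 0], "twist": [0, 0, 8], "claw": 0.0854},
    {"travel": [0, 0, 0], "twist": [0, 0, 12], "claw": 0.0854},
    {"travel": [0, 0, 0], "twist": [0, 0, 16], "claw": 0.0854},
    {"travel": [0, 0, 0], "twist": [0, 0, 20], "claw": 0.0854},
    {"travel": [0, 0, 0], "twist": [0, 0, 24], "claw": 0.0854},
    {"travel": [0, 0, 0], "twist": [0, 0, 28], "claw": 0.0854},
    {"travel": [0, 0, 0], "twist": [0, 0, 32], "claw": 0.0854},
    {"travel": [0, 0, 0], "twist": [0, 0, 36], "claw": 0.0854},
    {"travel": [0, 0, 0], "twist": [0, 0, 40], "claw": 0.0854},
  ],
)

```text
clock: 24.0
position: [0.6042, 0.0543, 0.2092]
tool_rot: [-3.141, 0.001, 0.593]
force: [0.8, 1.0, -3.1]
grip_width: 0.0857
```

```bash
python3 -c "
from h import *
st((.604,.055,.210))"
```

```text
t 24.0 pos [0.6042 0.0543 0.2092] yaw 34.0 rp [-3.1413  0.0006] q [ 0.0823  0.5392 -0.3919  1.6585  0.2364  0.9916 -1.3679] F [ 0.8336  0.9875 -3.097 ] M [ 0.106  -0.0556  0.2064]
tool shift [ 0.0003 -0.0007 -0.0008]
```

Torque is beginning to rise (seal). I'll go on in small steps.

apply_moves(
  commands=[
    {"travel": [0, 0, 0], "twist": [0, 0, 3], "claw": 0.0854},
    {"travel": [0, 0, 0], "twist": [0, 0, 6], "claw": 0.0854},
    {"travel": [0, 0, 0], "twist": [0, 0, 9], "claw": 0.0854},
    {"travel": [0, 0, 0], "twist": [0, 0, 12], "claw": 0.0854},
    {"travel": [0, 0, 0], "twist": [0, 0, 15], "claw": 0.0854},
    {"travel": [0, 0, 0], "twist": [0, 0, 18], "claw": 0.0854},
    {"travel": [0, 0, 0], "twist": [0, 0, 21], "claw": 0.0854},
  ],
)

```text
clock: 24.7
position: [0.6041, 0.0544, 0.209]
tool_rot: [-3.141, 0.001, 0.227]
force: [0.3, 0.9, -4.2]
grip_width: 0.0857
```

```bash
python3 -c "
from h import *
st((.604,.055,.210))"
```

```text
t 24.7 pos [0.6041 0.0544 0.209 ] yaw 13.0 rp [-3.1413  0.0009] q [ 0.0225  0.5294 -0.304   1.662   0.1828  0.9791 -1.6885] F [ 0.2643  0.9169 -4.243 ] M [ 0.242  -0.1256  0.2842]
tool shift [ 0.     -0.0006 -0.001 ]
```

apply_moves(
  commands=[
    {"travel": [0, 0, 0], "twist": [0, 0, 3], "claw": 0.0854},
    {"travel": [0, 0, 0], "twist": [0, 0, 6], "claw": 0.0854},
    {"travel": [0, 0, 0], "twist": [0, 0, 9], "claw": 0.0854},
    {"travel": [0, 0, 0], "twist": [0, 0, 12], "claw": 0.0854},
  ],
)

```text
clock: 25.1
position: [0.6042, 0.0547, 0.209]
tool_rot: [-3.141, 0.001, 0.018]
force: [2.0, 3.0, -6.1]
grip_width: 0.0854
```

```bash
python3 -c "
from h import *
st((.604,.055,.210));both('20');ov(['20'],'o20',c=(.604,.0545),zs=(.208,.182))"
```

```text
t 25.1 pos [0.6042 0.0547 0.209 ] yaw 1.0 rp [-3.1413  0.0007] q [-0.0123  0.5251 -0.2535  1.6639  0.1522  0.9727 -1.8718] F [ 2.0185  3.0343 -6.1302] M [ 0.4197 -0.5549  0.5767]
tool shift [-0.0002 -0.0003 -0.001 ]
```

View pics/o20.png

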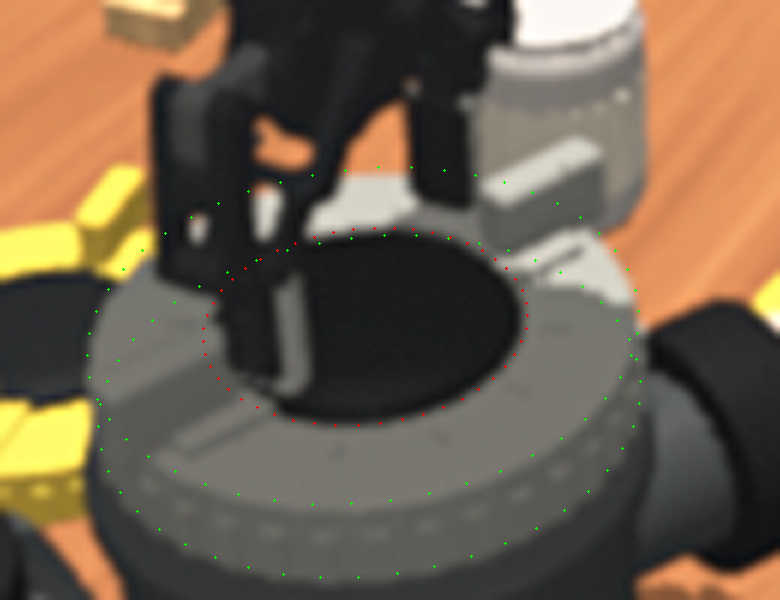

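apply_moves(
  commands=[
    {"travel": [0, 0, 0], "twist": [0, 0, 2], "claw": 0.0854},
    {"travel": [0, 0, 0], "twist": [0, 0, 4], "claw": 0.0854},
    {"travel": [0, 0, 0], "twist": [0, 0, 6], "claw": 0.0854},
    {"travel": [0, 0, 0], "twist": [0, 0, 8], "claw": 0.0854},
  ],
)

```text
clock: 25.6
position: [0.6042, 0.0548, 0.209]
tool_rot: [-3.141, 0.0, -0.12]
force: [2.8, 2.4, -6.4]
grip_width: 0.0853
```

```bash
python3 -c "
from h import *
st((.604,.055,.210))"
```

```text
t 25.6 pos [0.6042 0.0548 0.209 ] yaw -6.9 rp [-3.1415  0.0004] q [-0.0357  0.5225 -0.22    1.6652  0.1322  0.9689 -1.9932] F [ 2.7534  2.3972 -6.4255] M [ 0.5621 -0.4943  1.9777]
tool shift [-0.0003 -0.0001 -0.001 ]
```

The torque jumped to 2 N m with almost no further turn, which is the hard stop. I'll back the fingers off, lift and swing aside to check.

apply_moves(
  commands=[
    {"travel": [0, 0, 0], "twist": [0, 0, 1], "claw": 0.0854},
    {"travel": [0, 0, 0], "twist": [0, 0, -6], "claw": 0.0854},
    {"travel": [0, 0, 0], "twist": [0, 0, -12], "claw": 0.0854},
    {"travel": [0, 0, 0], "twist": [0, 0, -18], "claw": 0.0854},
    {"travel": [0, 0, -0.03], "twist": [0, 0, -20], "claw": 0.0854},
    {"travel": [0, 0, -0.07], "twist": [0, 0, -20], "claw": 0.0854},
    {"travel": [0, 0, -0.1], "twist": [0, 0, -20], "claw": 0.0854},
    {"travel": [0, 0, -0.1], "twist": [0, 0, -20], "claw": 0.0854},
  ],
)

```text
clock: 26.4
position: [0.6058, 0.0541, 0.3137]
tool_rot: [3.141, -0.006, 0.224]
force: [-0.1, -0.5, 0.0]
grip_width: 0.0853
```

```bash
python3 -c "
from h import *
st((.504,-.296,.309))"
```

```text
t 26.4 pos [0.6058 0.0541 0.3137] yaw 12.9 rp [ 3.1409 -0.0059] q [ 0.0324  0.433  -0.3162  1.5366  0.1421  1.1885 -1.6551] F [-0.0945 -0.4673  0.038 ] M [-0.0653 -0.0107 -0.0266]
tool shift [-0.1772  0.3187  0.0039]
```

apply_moves(
  commands=[
    {"travel": [-0.02, 0.036, 0], "twist": [0, 0, 0], "claw": 0.0854},
    {"travel": [-0.042, 0.075, 0], "twist": [0, 0, 0], "claw": 0.0854},
    {"travel": [-0.064, 0.115, 0], "twist": [0, 0, 0], "claw": 0.0854},
    {"travel": [-0.086, 0.155, 0], "twist": [0, 0, 0], "claw": 0.0854},
    {"travel": [-0.108, 0.195, 0], "twist": [0, 0, 0], "claw": 0.0854},
    {"travel": [-0.13, 0.235, 0], "twist": [0, 0, 0], "claw": 0.0854},
    {"travel": [-0.155, 0.28, 0], "twist": [0, 0, 0], "claw": 0.0854},
    {"travel": [-0.177, 0.319, 0], "twist": [0, 0, 0], "claw": 0.0854},
    {"travel": [-0.177, 0.319, 0], "twist": [0, 0, 0], "claw": 0.0854},
  ],
)

```text
clock: 27.3
position: [0.4987, -0.3026, 0.3088]
tool_rot: [3.14, 0.002, 0.216]
force: [-0.7, -0.3, -0.6]
grip_width: 0.0854
```

```bash
python3 -c "
from h import *
st();both('21',(0,0,560,420),(0,0,560,420));ov(['21'],'o21',c=(.604,.0545),zs=(.208,.182))"; sed -i 's/,.2135)) for t in a/,ZG)) for t in a/; s/^TH=/ZG=.2085\nTH=/' plate.py; python3 plate.py 21; python3 tilt2.py 21
```

```text
t 27.3 pos [ 0.4987 -0.3026  0.3088] yaw 12.4 rp [3.1399 0.0024] q [ 0.5848  0.3886 -0.1972  1.609   0.0844  1.1531 -0.9868] F [-0.744  -0.2642 -0.6012] M [0.043  0.062  0.0428]
21 c [602.9537  55.3658 206.1101] slope deg x,y [-0.4509 -0.1451] mag 0.4737075411083851 along h, perp [-0.1465 -0.4505] r 76.97237216920193 off [-0.8519 -0.7944] sig [0.1676 0.1321] rms 2.411813656950458
21 37 tilt along h -5.38 perp -1.53 deg dz -0.74 ep 0.76 mad 0.77
```

View pics/o21.png

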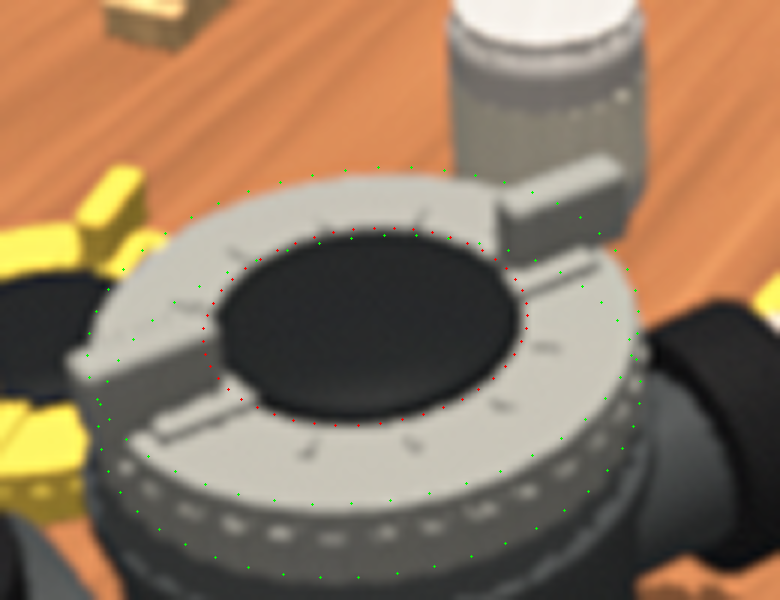

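View pics/b21.png

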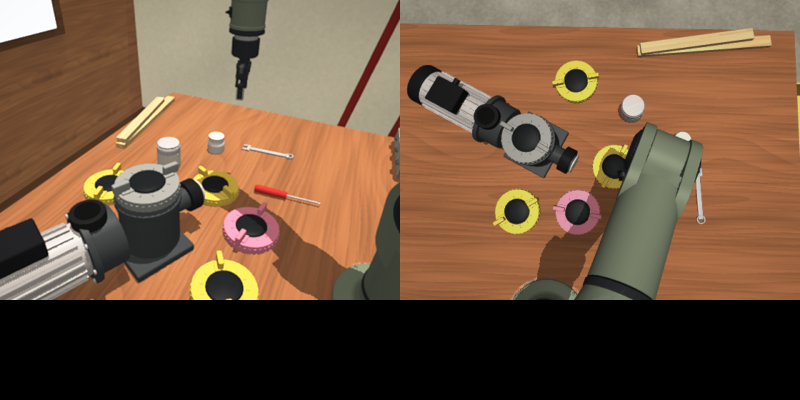

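```bash
sed -i 's/(.1875,.078,True,near),(.2135,.078,False,far)/(.182,.078,True,near),(.208,.078,False,far)/' tilt.py; python3 tilt2.py 21; python3 - <<'E'
from h import *
# bystander check side0 vs side21
a=load('side0')['frame'];b=load('side21')['frame']
for n,(x0,y0,x1,y1) in {'tin':(215,188,258,212),'grease':(288,182,318,216),'spanner':(335,198,415,226),'driver':(352,255,450,292)}.items():
    t=a[y0:y1,x0:x1];w=b[y0-8:y1+8,x0-8:x1+8];r=cv2.matchTemplate(w,t,5);_,v,_,p=cv2.minMaxLoc(r);print(n,np.array(p)-8,round(v,3))
st(); print(bot.job_done())
E
```

```text
21 50 tilt along h 0.10 perp -0.23 deg dz -2.20 ep 0.34 mad 0.71
tin [0 0] 1.0
grease [0 0] 1.0
spanner [0 0] 1.0
driver [0 0] 0.661
t 27.4 pos [ 0.5012 -0.297   0.3089] yaw 12.7 rp [-3.1412  0.0007] q [ 0.5795  0.3877 -0.2021  1.6103  0.0832  1.1529 -0.9908] F [-0.3668  0.5017 -0.8194] M [ 0.0271 -0.0543 -0.0574]
the job is handed in; nothing more can be done
None
```

I turned the lid back about 160° by both wings. After a first one-sided drop left it still crooked, it dropped level. I then screwed it forward about 390°, with one regrip, until the torque jumped from 0.6 to 2.0 N m at the hard stop. After that I drew the gripper clear and handed the job in at 27.4 s.

**Level:** two outline fits gave 0.5° and 0.25° at the end, against about 4° at the start. An earlier run of the second fit showed −5°. That run used the wrong nominal height; corrected, it agreed with the first.

**Height:** the fit puts lid_top at about 0.206 m, and 0.208 m is expected at the stop. That is about 2 mm low, within the 2 mm camera calibration. I relied on the torque jump and the turn count for "fully home".

**Bystanders:** the tin, grease jar and spanner had not moved in the picture. The driver also showed no shift, but its match was weaker (0.66), probably because of the arm's shadow.

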